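Nest the dried bowl covers for the cupboard

TASK

The three domed stoneware bowl covers have dried; nest them so they can go back in the cupboard. The largest already lies knob down on the wooden tray: take the other two out of the wire rack, turn each knob down, and set the middle one in the largest, then the smallest in the middle one, so that each stands level and centred on its knob inside the next and the whole stack stays on the tray. Stoneware chips, so set the covers down softly, and do not shift the vase, the jar and the bowl standing by.

Things in the scene. Friction and masses are not known exactly. Their poses are not given: they have to be found in the camera images.
- cover_large: Largest stoneware cover, lying knob down on the tray like a bowl: 200 mm across the rim, 0.75 kg, wall 5. Origin at the centre of the knob's flat end, z along its axis out of the open mouth (up when knob down). Knob: disc, radius 28; dome starts at z 14; flat inner floor, radius 33, at z 19; rim plane at z 67.
- cover_medium: Middle cover, 164 mm across the rim, 0.48 kg, wall 5, leaning on edge in the rack, mouth to the rack's front and up, knob to the back. Origin at the centre of the knob's flat end, z along its axis out of the mouth, x to the rim's top point as it leans. Knob: disc, radius 24; dome from z 14; flat inner floor, radius 28, at z 19; rim plane at z 57. At the rim the wall makes 60 degrees with the rim plane.
- cover_small: Smallest cover, 128 mm across the rim, 0.28 kg, wall 5, leaning on edge in the rack like the middle one. Origin at the centre of the knob's flat end, z along its axis out of the mouth, x to the rim's top point as it leans. Knob: disc, radius 20; dome from z 14; flat inner floor at z 19; rim plane at z 47. At the rim the wall makes 60 degrees with the rim plane.
- lid_rack: Fixed wire rack, 360 mm long (y) and 110 deep (x), origin on the counter under its centre, front to -x. Covers stand behind a front wire 39 high, on a wire 28 high, leaning on two prongs each: middle cover at y -88 (prongs 60 apart, 131 high), smallest at y +104 (48 apart, 111 high). Knobs reach back between the prongs, rims stand above them. Covers lift out freely, up or to the front.
- tray: Fixed round wooden tray, 254 mm across, rim 20 mm high, floor 9 mm above the counter; origin on the counter under its centre.
- vase: Green glass vase, 88 mm across, 150 mm tall, loose; origin under its foot. To be left alone.
- jar: Amber jar with brass cap, 72 mm across, 90 mm tall, loose; origin under its foot. To be left alone.
- bowl: White open bowl, 120 mm across, 60 mm tall, loose; origin under its foot. To be left alone.
Not all that is in view belongs to the job. What is shaped like the cover_large but green is not meant.

How it is judged (in metres and radians):
On the way, in this order (a step that is already met when the one before it is completed fails the run):
1. the middle cover stands knob down, level and let go, inside the largest (angle between cover_medium's own z axis and vertical below 0.12 rad and horizontal distance between cover_medium and cover_large below 0.012 m and z of cover_medium in the frame of cover_large between 0.015 and 0.024 m and contact force between the fingers and cover_medium below 0.05 N), for 0.3 s.
2. the smallest cover stands knob down, level and let go, inside the middle one (all of step 1 and angle between cover_small's own z axis and vertical below 0.12 rad and horizontal distance between cover_small and cover_medium below 0.012 m and z of cover_small in the frame of cover_medium between 0.015 and 0.024 m and contact force between the fingers and cover_small below 0.05 N), for 0.3 s.
At the end, for the whole second after the job is handed in: Largest cover level on the tray floor, within 30 mm of the tray's centre; middle cover on its knob inside it and smallest inside the middle one, each within 7 degrees of level and 12 mm of the axis of the one below, knob on the floor below to 5 mm; all let go and at rest (all of step 2 and angle between cover_large's own z axis and vertical below 0.08 rad and horizontal distance between cover_large and tray below 0.03 m and height (world z) of cover_large below 0.014 m and linear speed of each of cover_large, cover_medium, cover_small below 0.02 m/s); the robot touches nothing.
It fails at once if a bystander is shifted by more than 20 mm (distance of any of vase, jar, bowl from where it was at the start of the episode above 0.02 m).
It fails at once if covers are knocked together hard (over 25 N) (contact force between any of cover_medium, cover_small and cover_large above 25 N or contact force between cover_small and cover_medium above 25 N).
It fails at once if a cover is dropped into the one below (over 0.18 m/s in the last 10 mm) ((horizontal distance between cover_medium and cover_large below 0.04 m and z of cover_medium in the frame of cover_large below 0.029 m and linear speed of cover_medium above 0.18 m/s) or (horizontal distance between cover_small and cover_medium below 0.04 m and z of cover_small in the frame of cover_medium below 0.029 m and linear speed of cover_small above 0.18 m/s)).
It also fails if it takes over 67 s, if anything falls off the work surface, if the arm or the gripper's body presses on something with over 40 N, if the wrist force passes 120 N, or if a joint passes its speed limit or range.

ROBOT

A 7-joint arm with a two-finger parallel gripper is mounted at the origin on the work surface. World frame = base frame: x ahead of the robot, y to its left, z up, the work surface at z = 0. Lengths are in m, angles in degrees, forces in N, time in s.
With the tool pointing down it reaches from about 0.425 to 0.875 m from the base axis. Payload 4.7 kg.
Tool frame: the origin (TCP) lies midway between the tips of the shut fingers; the grasp point (between the pads) lies 19 mm behind it; z points along the fingers, y is the line along which they close (so a half turn about z gives the same grasp; the last joint's range is limited). The gripper opens to 87 mm and grips with 3 to 60 N. Pads are 19 mm wide; open, the fingers measure 117 mm over their backs; the gripper's body (75 mm by 190 mm) begins 51 mm behind the grasp point.
Start: joints at [65.667, 18.392, -4.016, 83.108, 1.295, 78.541, -3.26], TCP at [0.276, -0.588, 0.202] pointing down, gripper open.
Joint ranges: [-163.93, 163.93], [-17.29, 119.83], [-79.2, 71.16], [3.27, 140.29], [-89.18, 269.18], [5.43, 117.66], [-154.24, 154.24]. Speed limits (degrees/s): [147.25, 147.25, 180, 180, 180, 180, 180].

INTERFACE

Orientations are given as [roll, pitch, yaw] about the fixed x, y, z axes, in that order (R = Rz(yaw) Ry(pitch) Rx(roll)).
In Python, from cell import env, viewer, boxes_of, masks_of gives the robot as it stands. The module is installed in compiled form; this text tells all that it offers.
- The arm moves only by the tool apply_moves, never from a script. Its argument "moves" is a list of rows, each a list of 7 numbers: the shift along the tool's x, y, z scaled (see below), then the turn, a rotation vector about the tool's x, y, z scaled (see below), then the opening, from 0 (shut) to 1 (fully open). A call has 1 to 20 rows; each row is the pose to reach, as a shift and turn from the pose commanded when the call began, along the tool's axes at that moment; what a row does not reach only later rows make up. The controller multiplies each number of a shift by 0.2 m and each number of a turn by 1.5 rad. A row lasts 1/10 s, in which the tool goes at most 50 mm and 8.59 degrees, less where a joint would pass 70% of its speed; a pose out of reach is approached as far as the arm can. A call with a number of a shift or a turn outside -1 to 1 is refused whole. A call with a gripper value outside its range is refused whole. The fingers move at their own pace and stop on an object; "grip_force" is the grip in N (left out, the last holds). Time passes only in rows, so rows that repeat a pose let the fingers close. It gives the time, the measured TCP pose, the force, the opening and the grip force at its end, in the units of the state.
- env.get_obs(): the state, without advancing time (a new reading comes with each control period).
- viewer.read_camera(name): name is "side" or "top" or "wrist"; returns the picture (384x512x3 uint8, red, green, blue); there is no depth.
- viewer.get_calibration(name): a dict with "fov_y" (degrees; the focal length in pixels is half the picture's height over the tangent of half this angle, whatever the lens; pixels are square), "cx", "cy" (the principal point, pixels), "k1" (the pictures are not rectified: a ray, as slopes to the right and down, at radius r is drawn at 1 + k1 r^2 times it, then the intrinsics apply), "position" and "orientation" of the camera in the world. Camera axes: x right, y up, looking along -z (the intrinsics and any distortion apply to the point x, -y, -z); pixel columns grow to the right and rows downward; lengths in m; the calibration is good to about 2 mm. A picture is of the moment at which its call begins: read the wrist's pose just before it. get_calibration takes no time and is no camera call; for the wrist camera it gives the pose at the moment of the call.
- env.sign_off(): hands the job in; it is judged then, once.
Trained networks look in the newest picture that a camera, given by its name, has taken for a name from the list of things; names that differ only in an ending like _2 or _b are one class to them, and where a whole thing is asked for, a point or a joint stands for the part that bears it (a point fixed in the world has none). Each returns a list of dicts, best first, with "conf" (0 to 1); they miss things now and then, are a little off and sometimes report something else, mostly with a low value. They report only what shows in the picture. A call takes as long as a camera call. They do not tell look-alikes from the thing itself.
- boxes_of(camera, target): "location" ([column, row] in pixels, amid what is visible of it).
- masks_of(camera, target): "pixels" (384x512 bool, what is visible of it) and "location" ([column, row] in pixels, amid what is visible of it).
The state is a dict: "time_s": time; "qpos": joint angles; "joint_velocities": joint speeds; "effort": joint torques, N m; "tool_pos": TCP position; "tool_rot": TCP orientation; "force": force on the tool from outside, world axes, zero at the start; "wrist_torque": the same for the moment, N m; "grip_width": finger opening in m; "grasp_force": force on a finger pad.
Only numpy, scipy, OpenCV 4.12 (cv2) and the standard library are available. Lean on these libraries where they do the work, as an engineer would, in place of code of your own. Each camera call takes 0.05 s, during which the arm holds its last target. There are 200 camera calls.

## Working session

There is one attempt and no reset: what is moved stays moved. The work goes in short steps, Python scripts to look and compute and a tool call to move; the robot and the scene stay as the last step left them, time stands still between calls to the robot, and variables do not carry over. Pictures are saved under pics/ and viewed, at most 10 in all, crops included, and the job is handed in when it is done.

Besides the shell and the picture viewer there is one more tool, called after "Request:" by a JSON object that holds its "op" and its "data", one argument or row to a line. apply_moves: Moves the arm, as the interface text tells. Shifts and turns lie within -1 to 1; 1 stands for 0.2 m of shift or 1.5 rad of turn. Its arguments: {"type":"object","properties":{"moves":{"type":"array","items":{"type":"array","items":{"type":"number","minimum":-1,"maximum":1}}},"grip_force":{"type":"number"}},"required":["moves"]}

```bash
mkdir -p pics; cat > h.py <<'E'
import numpy as np, cv2
from scipy.spatial.transform import Rotation as R
from cell import env, viewer, boxes_of, masks_of
def ray(cal,uv):
    f=192/np.tan(np.radians(cal['fov_y'])/2)
    d=np.array([(uv[0]-cal['cx'])/f,(uv[1]-cal['cy'])/f]); s=d.copy()
    for _ in range(20): s=d/(1+cal['k1']*(s@s))
    M=rot(cal['orientation'])
    v=M@np.array([s[0],-s[1],-1]); return np.array(cal['position']),v/np.linalg.norm(v)
def rot(o):
    o=np.array(o,float)
    if o.shape==(3,3): return o
    return R.from_euler('xyz',o,degrees=True).as_matrix()
def proj(cal,P):
    f=192/np.tan(np.radians(cal['fov_y'])/2)
    q=(np.atleast_2d(P)-np.array(cal['position']))@rot(cal['orientation'])
    s=np.c_[q[:,0]/-q[:,2],-q[:,1]/-q[:,2]]; s=s*(1+cal['k1']*(s**2).sum(1))[:,None]
    return s*f+[cal['cx'],cal['cy']]
def atz(cal,uv,z):
    p,v=ray(cal,uv); return p+v*(z-p[2])/v[2]
def tri(rs):
    A=0;b=0
    for p,v in rs:
        m=np.eye(3)-np.outer(v,v); A=A+m; b=b+m@p
    x=np.linalg.solve(A,b); return x,[np.linalg.norm((np.eye(3)-np.outer(v,v))@(x-p)) for p,v in rs]
E
cat > a.py <<'E'
from h import *
print(env.get_obs())
ims=[]
for c in ['side','top']:
    im=viewer.read_camera(c); cv2.imwrite(f'pics/{c}0.png',im[:,:,::-1]); ims.append(im)
    print(c,viewer.get_calibration(c))
    for t in ['cover_large','cover_medium','cover_small','lid_rack','tray','vase','jar','bowl']:
        print(t,[(np.round(b['location']).tolist(),round(b['conf'],2)) for b in boxes_of(c,t)])
E
python3 a.py
```

```text
{'time_s': 0.0, 'qpos': array([65.66634401, 18.43802719, -4.01770147, 83.17570828,  1.29429981,
       78.54094338, -3.2591963 ]), 'joint_velocities': array([ 0.03607362, -0.02198566,  0.04915794, -0.03600887,  0.10727665,
        0.03443408,  0.06183228]), 'effort': array([-8.51415225e-04, -4.91293252e+01, -4.04530624e-01, -3.12525594e+01,
       -6.39201910e-02,  4.37994674e-02,  1.76368476e-04]), 'tool_pos': array([ 0.27587806, -0.58788578,  0.20106649]), 'tool_rot': array([-1.79890537e+02,  4.45631771e-03,  2.51461509e+01]), 'force': array([0.85705783, 0.058903  , 0.5240706 ]), 'wrist_torque': array([ 0.03698406, -0.07388142,  0.00258066]), 'grasp_force': 0.0, 'grip_width': 0.08731213896369895}
side {'fov_y': 49.89651461149147, 'cx': 251.7922310582331, 'cy': 194.58046504084948, 'k1': -0.09059621899877088, 'position': array([-0.00744286,  0.52227364,  0.82234349]), 'orientation': array([ 4.47589054e+01,  2.98691408e-02, -1.35010424e+02])}
cover_large [([188.0, 239.0], 0.94), ([255.0, 333.0], 0.82)]
cover_medium [([328.0, 141.0], 0.59), ([186.0, 239.0], 0.47)]
cover_small [([270.0, 175.0], 0.73)]
lid_rack [([296.0, 181.0], 0.75)]
tray [([328.0, 143.0], 0.73), ([200.0, 277.0], 0.68)]
vase [([183.0, 156.0], 0.97), ([201.0, 276.0], 0.42)]
jar [([255.0, 132.0], 0.97)]
bowl [([139.0, 199.0], 0.73)]
top {'fov_y': 55.24876853456381, 'cx': 245.26073261689592, 'cy': 189.83781313614526, 'k1': -0.08032322609155221, 'position': array([ 0.44648115, -0.00673274,  0.91367157]), 'orientation': array([  4.83943492,   0.42451072, -90.3183346 ])}
cover_large [([138.0, 303.0], 0.82), ([158.0, 186.0], 0.64)]
cover_medium [([371.0, 195.0], 0.64)]
cover_small [([288.0, 182.0], 0.79)]
lid_rack [([321.0, 195.0], 0.83)]
tray [([190.0, 211.0], 0.93), ([158.0, 187.0], 0.61)]
vase [([233.0, 88.0], 0.64)]
jar [([340.0, 108.0], 0.64)]
bowl [([160.0, 101.0], 0.6)]
```

View pics/side0.png

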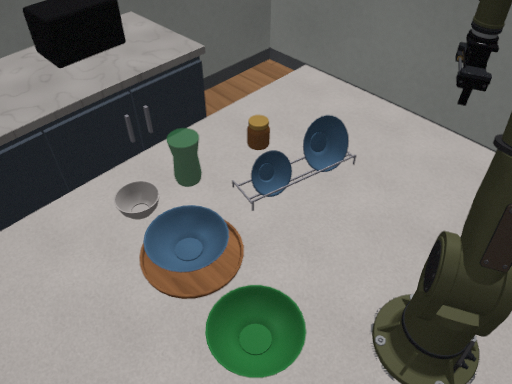

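View pics/top0.png

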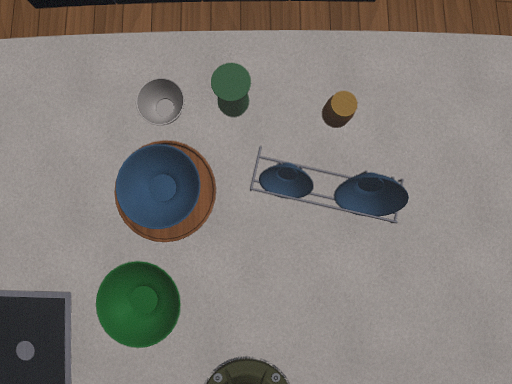

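Side view: the large blue cover lies on the tray at about (187,240), and the green look-alike at (255,330) is not meant. The medium cover is at (327,143) and the small one at (271,173) in the rack. Top view: large (158,186), medium (371,195), small (288,182), bowl (160,101), vase (233,90), jar (340,108). I'll fit the poses by silhouettes in both views.

```bash
cat > fit.py <<'E'
from h import *
from scipy.optimize import least_squares
D=dict(cover_large=(.1,.067,.028,.038),cover_medium=(.082,.057,.024,.033),cover_small=(.064,.047,.020,.026))
def pts(n):
    Rr,zr,rk,rf=D[n]; t=np.linspace(0,1,8)[:,None]
    P0=np.array([rf,.014]);P2=np.array([Rr,zr]);h=(zr-.014)
    P1=np.array([Rr-h/np.tan(np.radians(60))*.9,.014+h*.1])
    pr=np.r_[[[rk,0],[rk,.014]],(1-t)**2*P0+2*t*(1-t)*P1+t*t*P2]
    a=np.linspace(0,2*np.pi,60,endpoint=False)
    return np.concatenate([np.c_[r*np.cos(a),r*np.sin(a),0*a+z] for r,z in pr])
TH=np.linspace(0,2*np.pi,72,endpoint=False); U=np.c_[np.cos(TH),np.sin(TH)]
sup=lambda uv:(uv@U.T).max(0)
def comp(m):
    m=cv2.morphologyEx(m.astype(np.uint8),cv2.MORPH_OPEN,np.ones((3,3)))
    k,l,s,_=cv2.connectedComponentsWithStats(m); return l==1+np.argmax(s[1:,4])
def msup(m):
    r,c=np.nonzero(comp(m)); return sup(np.c_[c,r].astype(float))+.5*0
def axis(tilt,az): # z axis: elevation, azimuth (rad)
    z=np.array([np.cos(tilt)*np.cos(az),np.cos(tilt)*np.sin(az),np.sin(tilt)])
    x=np.array([-np.sin(tilt)*np.cos(az),-np.sin(tilt)*np.sin(az),np.cos(tilt)])
    return np.c_[x,np.cross(z,x),z]
def fit(n,obs,x0,level=False):
    P=pts(n)
    def f(p):
        M=np.eye(3) if level else axis(p[3],p[4])
        Q=P@M.T+p[:3]
        return np.concatenate([sup(proj(c,Q))-s for c,s in obs])
    r=least_squares(f,x0[:3] if level else x0,loss='soft_l1',x_scale=[.01]*3 if level else [.01]*3+[.1]*2)
    return r.x,np.sqrt(np.median(f(r.x)**2)),np.abs(f(r.x)).max()
E
cat > b.py <<'E'
from fit import *
obs={n:[] for n in D}; M={}; tr=[];oth={}
exp=dict(side=dict(cover_large=(187,240),cover_medium=(327,143),cover_small=(271,173)),top=dict(cover_large=(158,186),cover_medium=(371,195),cover_small=(288,182)))
for c in ['side','top']:
    im=viewer.read_camera(c); cal=viewer.get_calibration(c)
    for n in D:
        ms=masks_of(c,n); ms=[m for m in ms if np.hypot(*(np.array(m['location'])-exp[c][n]))<25]
        if not ms: print('miss',c,n); continue
        obs[n].append((cal,msup(ms[0]['pixels']))); print(c,n,ms[0]['pixels'].sum())
        np.save(f'm_{c}_{n}.npy',ms[0]['pixels'])
    hsv=cv2.cvtColor(im,cv2.COLOR_RGB2HSV)
    w=(hsv[...,0]<20)&(hsv[...,1]>110); rr,cc=np.mgrid[:384,:512]
    ctr=(195,255) if c=='side' else (165,190)
    w&=np.hypot(cc-ctr[0],rr-ctr[1])<75; tr.append((cal,msup(w)))
    for n in ['vase','jar','bowl']:
        ms=masks_of(c,n); oth.setdefault(n,[]).append((cal,ms[0]['location'] if ms else None))
# tray
a=TH; P=np.concatenate([np.c_[.127*np.cos(a),.127*np.sin(a),0*a+z] for z in (0,.02)])
f=lambda p:np.concatenate([sup(proj(c,P+[p[0],p[1],0]))-s for c,s in tr])
r=least_squares(f,[.45,.2],loss='soft_l1',x_scale=.01); print('tray',r.x,np.median(abs(f(r.x))))
for n in oth:
    try: print(n,tri([ray(c,l) for c,l in oth[n]]))
    except Exception as e: print(n,e)
x0=dict(cover_large=[.45,.2,.01],cover_medium=[.48,-.25,.11,.3,3.0],cover_small=[.5,-.08,.09,.3,3.0])
for n in D:
    r=fit(n,obs[n],x0[n],n=='cover_large'); print(n,np.round(r[0],4),np.round(r[1:],2))
    for o in obs[n]: print('  single-view residual ok')if 0 else None
# rack ends in top view: bright wires
E
python3 b.py
```

```text
side cover_large 4495
side cover_medium 1996
side cover_small 1441
miss top cover_large
top cover_medium 2384
top cover_small 1466
tray [0.52303688 0.19723669] 2.439930336078106
vase (array([0.74865548, 0.02818435, 0.08079516]), [np.float64(0.001037490899755016), np.float64(0.0010374908997549932)])
jar (array([ 0.71565864, -0.22614584,  0.04836107]), [np.float64(0.0040960455469144785), np.float64(0.004096045546914426)])
bowl (array([0.73345484, 0.20465956, 0.04778264]), [np.float64(0.004274644809338798), np.float64(0.004274644809338581)])
cover_large [0.5332 0.2006 0.0026] [0.19 0.51]
cover_medium [ 0.5469 -0.2918  0.074   0.414   2.9142] [0.64 4.25]
cover_small [ 0.5746 -0.1024  0.0589  0.4399  2.9301] [0.49 1.55]
```

```bash
python3 - <<'E'
import cv2,numpy as np
a=cv2.imread('pics/side0.png')[95:220,215:375];b=cv2.imread('pics/top0.png')[135:235,240:420]
a=cv2.resize(a,(480,375),interpolation=2);b=cv2.resize(b,(320,178*1))
b=cv2.resize(cv2.imread('pics/top0.png')[135:235,240:420],(675,375),interpolation=2)
c=np.zeros((590,790,3),np.uint8);a=cv2.resize(a,(365,285));b=cv2.resize(b,(513,285))
c[:285,:365]=a;c[300:585,:513]=b;cv2.imwrite('pics/crop1.png',c)
E
```

```text
(no output)
```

View pics/crop1.png

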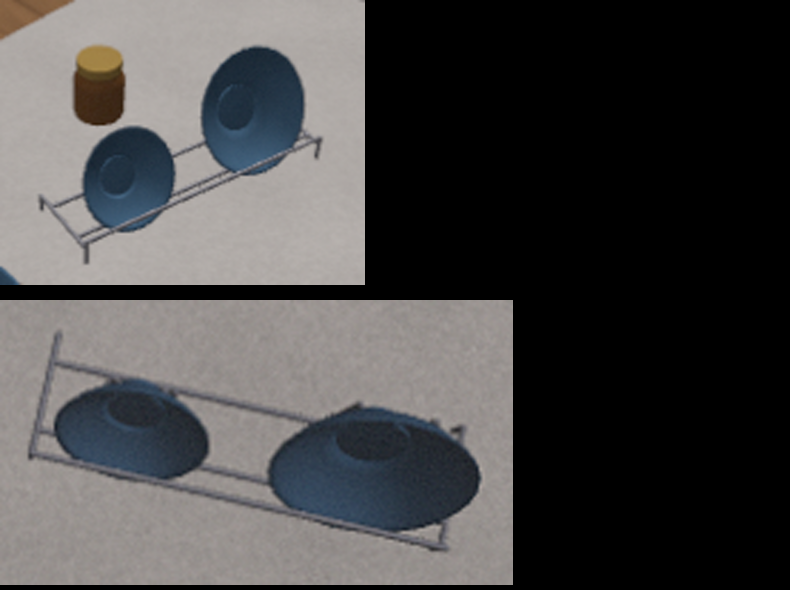

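The crop confirms the medium cover (the larger one, at the right end of the rack) and the small one (left). Heights came out about 7 mm low because the mask edge sits half a pixel in. I'll correct that and use extra views.

```bash
sed -i 's/+.5\*0/+.5/' fit.py; cat > c.py <<'E'
from fit import *
obs={n:[] for n in D}
im=viewer.read_camera('top'); ct=viewer.get_calibration('top'); cs=viewer.get_calibration('side')
for n in D:
    obs[n].append((cs,msup(np.load(f'm_side_{n}.npy'))))
    try: obs[n].append((ct,msup(np.load(f'm_top_{n}.npy'))))
    except Exception:
        hsv=cv2.cvtColor(im,cv2.COLOR_RGB2HSV); rr,cc=np.mgrid[:384,:512]
        m=(abs(hsv[...,0].astype(int)-106)<14)&(hsv[...,1]>90)&(np.hypot(cc-158,rr-186)<60); print('blue',m.sum())
        obs[n].append((ct,msup(m)))
x0=dict(cover_large=[.53,.2,.01],cover_medium=[.54,-.29,.08,.4,2.9],cover_small=[.57,-.1,.06,.4,2.9])
for n in D:
  for o in ([obs[n]]+[[q] for q in obs[n]] if n=='cover_large' else [obs[n]]):
    r=fit(n,o,x0[n],n=='cover_large'); p=r[0]; print(n,np.round(p,4),np.round(r[1:],2))
    if len(p)>3:
        M=axis(*p[3:]);Rr,zr=D[n][:2]
        print('  rim top',np.round(p[:3]+M@[Rr,0,zr],4),'bottom',np.round(p[:3]+M@[-Rr,0,zr],4))
# tray by orange pixels
for c,cal,ctr in (('top',ct,(165,190)),('side',cs,(195,255))):
    if c=='side': im=viewer.read_camera(c)
    hsv=cv2.cvtColor(im,cv2.COLOR_RGB2HSV); rr,cc=np.mgrid[:384,:512]
    w=((hsv[...,0]<18)|(hsv[...,0]>175))&(hsv[...,1]>90)&(np.hypot(cc-ctr[0],rr-ctr[1])<70); s=msup(w)
    a=TH; P=np.concatenate([np.c_[.127*np.cos(a),.127*np.sin(a),0*a+z] for z in (0,.02)])
    f=lambda p:sup(proj(cal,P+[p[0],p[1],0]))-s
    r=least_squares(f,[.52,.2],loss='soft_l1',f_scale=.3,x_scale=.01); print('tray',c,w.sum(),r.x,np.sort(abs(f(r.x)))[[20,36,60,71]])
E
python3 c.py
```

```text
blue 5314
cover_large [0.5283 0.2033 0.0085] [0.46 8.37]
cover_large [0.5263 0.2046 0.0123] [0.2  0.56]
cover_large [ 0.5289  0.2102 -0.014 ] [0.55 6.49]
cover_medium [ 0.5463 -0.2922  0.0736  0.4399  2.8939] [0.41 3.86]
  rim top [ 0.5302 -0.2881  0.172 ] bottom [ 0.4624 -0.271   0.0237]
cover_small [ 0.5741 -0.1029  0.0571  0.4841  2.9146] [0.33 1.47]
  rim top [ 0.5626 -0.1002  0.1357] bottom [ 0.5045 -0.0868  0.0224]
tray top 2286 [0.52215056 0.19794247] [ 0.51511985  1.01202545 10.12381937 26.95674983]
tray side 2990 [0.53066626 0.19458623] [ 0.30091609  0.57717319  6.97957651 23.89961856]
```

```bash
cat > plan.py <<'E'
from fit import *
def cur():
    o=env.get_obs(); return np.array(o['tool_pos']),rot(o['tool_rot'])
def step(p1,M1,p0=None,M0=None):
    if p0 is None: p0,M0=cur()
    s=M0.T@(np.array(p1)-p0); w=R.from_matrix(M0.T@M1).as_rotvec()
    print('shift',np.round(s/.2,3),'turn',np.round(w/1.5,3),'mm',np.round(np.linalg.norm(s)*1e3),'deg',np.round(np.degrees(np.linalg.norm(w))))
S3=np.sqrt(3)/2
def tool_in_cover(flip=1):
    # columns tool x,y,z in cover axes; tool z along wall into the cover; flip: half turn
    z=np.array([-.5,0,-S3]); x=np.array([0,-1.,0])*flip; return np.c_[x,np.cross(z,x),z]
def grasp(p,M,n,d,flip=1):
    Rr,zr=D[n][:2]; T=tool_in_cover(flip)
    return p+M@(np.array([Rr-.0029,0,zr])+d*T[:,2]), M@T
MED=np.array([.5463,-.2922,.0776]); MEDA=(.44,2.894)
SML=np.array([.5741,-.1029,.0611]); SMLA=(.484,2.9146)
E
python3 - <<'E'
from plan import *
for fl in (1,-1):
    tp,TM=grasp(MED,axis(*MEDA),'cover_medium',.014,fl)
    print(tp,TM.round(2).tolist(),R.from_matrix(TM).as_euler('xyz',degrees=True)); step(tp-.10*TM[:,2],TM)
    print(cur()[1].round(2).tolist())
E
```

```text
[ 0.53671055 -0.28977599  0.1619469 ] [[-0.25, -0.8, 0.55], [-0.97, 0.2, -0.14], [-0.0, -0.57, -0.82]] [-145.21014299    0.         -104.18601409]
shift [ 1.593 -0.979 -0.21 ] turn [0.215 0.454 1.449] mm 376.0 deg 132.0
[[0.91, 0.42, 0.0], [0.42, -0.91, -0.0], [-0.0, 0.0, -1.0]]
[ 0.53671055 -0.28977599  0.1619469 ] [[0.25, 0.8, 0.55], [0.97, -0.2, -0.14], [0.0, 0.57, -0.82]] [145.21014299   0.          75.81398591]
shift [ 1.593 -0.979 -0.21 ] turn [-0.378  0.179 -0.571] mm 376.0 deg 61.0
[[0.91, 0.42, 0.0], [0.42, -0.91, -0.0], [-0.0, 0.0, -1.0]]
```

Request:
{"op": "apply_moves", "data": {
  "moves": [
    [0.8,-0.49,-0.1,-0.19,0.09,-0.29,1],
    [0.8,-0.49,-0.1,-0.38,0.18,-0.57,1],
    [0.8,-0.49,-0.1,-0.38,0.18,-0.57,1],
    [0.8,-0.49,-0.1,-0.38,0.18,-0.57,1],
    [0.8,-0.49,-0.1,-0.38,0.18,-0.57,1],
    [0.8,-0.49,-0.1,-0.38,0.18,-0.57,1],
    [0.8,-0.49,-0.1,-0.38,0.18,-0.57,1],
    [0.8,-0.49,-0.1,-0.38,0.18,-0.57,1]
  ]
}}

```text
time_s: 2.5
tool_pos: [0.3782, -0.4319, 0.2221]
tool_rot: [144.9, 0.1, 75.8]
force: [-0.9, -0.2, -0.4]
grip_width: 0.0869
grasp_force: 0.0
```

```bash
python3 - <<'E'
from plan import *
o=env.get_obs(); print(o['time_s'],o['qpos'].round(1),o['tool_pos'],o['tool_rot'])
tp,TM=grasp(MED,axis(*MEDA),'cover_medium',.014,-1); step(tp-.10*TM[:,2],TM)
E
```

```text
2.5 [ 64.2  -9.2  -1.  118.6 -34.1  51.1  66.3] [ 0.3781858  -0.43185597  0.22214208] [1.44866240e+02 8.14562808e-02 7.58458811e+01]
shift [0.883 0.317 0.087] turn [0.004 0.001 0.001] mm 188.0 deg 0.0
```

Request:
{"op": "apply_moves", "data": {
  "moves": [
    [0.88,0.32,0.09,0,0,0,1],
    [0.88,0.32,0.09,0,0,0,1],
    [0.88,0.32,0.09,0,0,0,1],
    [0.88,0.32,0.09,0,0,0,1],
    [0.88,0.32,0.09,0,0,0,1],
    [0.88,0.32,0.09,0,0,0,1]
  ]
}}

```text
time_s: 3.1
tool_pos: [0.4897, -0.2796, 0.2424]
tool_rot: [145.2, -0.1, 76.1]
force: [0.9, -0.1, 0.3]
grip_width: 0.0871
grasp_force: 0.0
```

```bash
cat > w.py <<'E'
from plan import *
import sys
o=env.get_obs(); print(o['time_s'],o['qpos'].round(1),o['tool_pos'].round(4),o['tool_rot'].round(1))
c=viewer.get_calibration('wrist'); im=viewer.read_camera('wrist'); cv2.imwrite('pics/'+sys.argv[1],im[:,:,::-1])
print(c)
for t in sys.argv[2:]:
    for i,m in enumerate(masks_of('wrist',t)):
        print(t,m['conf'],m['location'],m['pixels'].sum()); 
        if i==0: np.save('mw_'+t+'.npy',m['pixels'])
import pickle; pickle.dump(c,open('cw.pkl','wb'))
E
python3 w.py wr1.png cover_medium
```

```text
3.1 [ 46.1 -17.3  -8.8 122.3 -22.6  44.3  34.9] [ 0.4897 -0.2796  0.2424] [ 1.452e+02 -1.000e-01  7.610e+01]
{'fov_y': 68.04253727462233, 'cx': 253.80694630846875, 'cy': 190.41179730544545, 'k1': -0.022558849291225282, 'position': array([ 0.40521436, -0.18833458,  0.39103896]), 'orientation': array([-14.48561474, -34.72901713, -14.06472205])}
cover_medium 0.75 [188.7, 172.5] 11315
```

View pics/wr1.png

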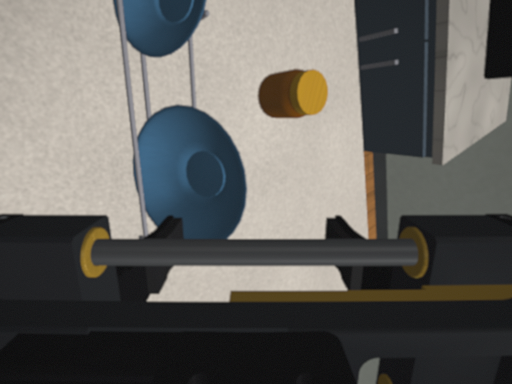

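The medium cover shows at (190,172), partly hidden below by the gripper; the jar is at (295,92). Now I'll refit using this third view.

```bash
cat > f3.py <<'E'
from plan import *
import pickle
def fit3(n,x0,views,wts=None,level=False):
    P=pts(n)
    def f(p):
        M=np.eye(3) if level else axis(p[3],p[4])
        Q=P@M.T+p[:3]
        return np.concatenate([((sup(proj(c,Q))-s)*w)[w>0] for c,s,w in views])
    r=least_squares(f,x0,loss='soft_l1',f_scale=.7,x_scale=([.01]*3+[.1]*2)[:len(x0)])
    return r.x,[np.sqrt(np.mean(((sup(proj(c,P@(np.eye(3) if level else axis(*r.x[3:])).T+r.x[:3]))-s)[w>0])**2)).round(2) for c,s,w in views]
E
cat > d.py <<'E'
from f3 import *
n='cover_medium'; w1=np.ones(72)
ct=viewer.get_calibration('top'); cs=viewer.get_calibration('side'); cw=pickle.load(open('cw.pkl','rb'))
vs=(cs,msup(np.load(f'm_side_{n}.npy')),w1); vt=(ct,msup(np.load(f'm_top_{n}.npy')),w1)
vw=(cw,msup(np.load(f'mw_{n}.npy')),(U[:,1]<.55)*1.)
for v in ([vs,vt,vw],[vs,vw],[vt,vw],[vw]):
    p,r=fit3(n,[*MED,*MEDA],v); M=axis(*p[3:]); Rr,zr=D[n][:2]
    print(np.round(p,4),r,'rim top',np.round(p[:3]+M@[Rr,0,zr],4),'bot',np.round(p[:3]+M@[-Rr,0,zr],4))
E
python3 d.py
```

```text
[ 0.5463 -0.293   0.0713  0.4294  2.9116] [np.float64(1.33), np.float64(0.6), np.float64(1.21)] rim top [ 0.529  -0.2889  0.1695] bot [ 0.4626 -0.2734  0.0204]
[ 0.5463 -0.2929  0.072   0.4243  2.915 ] [np.float64(1.3), np.float64(1.16)] rim top [ 0.5286 -0.2888  0.1702] bot [ 0.4628 -0.2736  0.0207]
[ 0.5465 -0.2931  0.0688  0.44    2.9159] [np.float64(0.58), np.float64(1.27)] rim top [ 0.5303 -0.2894  0.1672] bot [ 0.4622 -0.2738  0.0189]
[ 0.5492 -0.2921  0.064   0.4497  2.9478] [np.float64(1.14)] rim top [ 0.5338 -0.289   0.1626] bot [ 0.4639 -0.2753  0.0149]
```

```bash
sed -i 's/^MED=.*/MED=np.array([.5463,-.2927,.0735]); MEDA=(.43,2.911)/' plan.py; python3 - <<'E'
from plan import *
tp,TM=grasp(MED,axis(*MEDA),'cover_medium',.015,-1); print(tp); step(tp,TM)
E
```

```text
[ 0.53641351 -0.29037896  0.15692827]
shift [ 0.018 -0.043  0.49 ] turn [-0.007  0.005 -0.011] mm 98.0 deg 1.0
```

Request:
{"op": "apply_moves", "data": {
  "moves": [
    [0.01,-0.04,0.0,-0.01,0,-0.01,0.45],
    [0.02,-0.04,0.15,-0.01,0,-0.01,0.45],
    [0.02,-0.04,0.3,-0.01,0,-0.01,0.45],
    [0.02,-0.04,0.42,-0.01,0,-0.01,0.45],
    [0.02,-0.04,0.49,-0.01,0,-0.01,0.45],
    [0.02,-0.04,0.49,-0.01,0,-0.01,0.45],
    [0.02,-0.04,0.49,-0.01,0,-0.01,0.2],
    [0.02,-0.04,0.49,-0.01,0,-0.01,0.1],
    [0.02,-0.04,0.49,-0.01,0,-0.01,0],
    [0.02,-0.04,0.49,-0.01,0,-0.01,0],
    [0.02,-0.04,0.49,-0.01,0,-0.01,0],
    [0.02,-0.04,0.49,-0.01,0,-0.01,0]
  ],
  "grip_force": 60
}}

```text
time_s: 4.4
tool_pos: [0.5377, -0.289, 0.1574]
tool_rot: [144.3, 0.4, 76.6]
force: [0.5, -0.2, -0.3]
grip_width: 0.0028
grasp_force: 0.0
```

```bash
python3 w.py wr2.png cover_medium
```

```text
4.4 [ 44.9  -7.  -11.6 124.8 -25.2  30.3  38. ] [ 0.5377 -0.289   0.1574] [144.3   0.4  76.6]
{'fov_y': 68.04253727462233, 'cx': 253.80694630846875, 'cy': 190.41179730544545, 'k1': -0.022558849291225282, 'position': array([ 0.45060524, -0.19676471,  0.303879  ]), 'orientation': array([-15.04968119, -35.5965481 , -13.2480777 ])}
cover_medium 0.9 [163.9, 169.3] 14744
```

View pics/wr2.png

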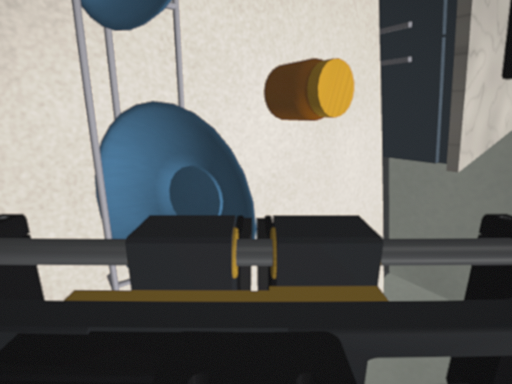

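The fingers shut on nothing: the rim, near (252,215), lies just beyond the tips. Re-measuring with fresh side and wrist views.

```bash
cat > e.py <<'E'
from f3 import *
n='cover_medium'; w1=np.ones(72)
V=[]
for c,l in (('side',(327,143)),('top',(371,195))):
    im=viewer.read_camera(c); cal=viewer.get_calibration(c)
    cv2.imwrite(f'pics/{c}_e.png',im[:,:,::-1])
    ms=[m for m in masks_of(c,n) if np.hypot(*(np.array(m['location'])-l))<30]
    print(c,[ (m['conf'],m['location'],m['pixels'].sum()) for m in ms])
    m=comp(ms[0]['pixels']); np.save(f'm2_{c}.npy',m)
    V.append((cal,msup(m),w1))
cw=pickle.load(open('cw.pkl','rb'))
vw=(cw,msup(np.load(f'mw_{n}.npy')),(U[:,1]<.3)*1.)
for v in ([V[0],vw],[V[1],vw],[vw]):
    p,r=fit3(n,[*MED,*MEDA],v); M=axis(*p[3:]); Rr,zr=D[n][:2]
    print(np.round(p,4),r,'rim top',np.round(p[:3]+M@[Rr,0,zr],4),'bot',np.round(p[:3]+M@[-Rr,0,zr],4))
o=env.get_obs(); print(proj(cw,o['tool_pos']), o['grip_width'])
# overlay
im=cv2.imread('pics/wr2.png'); 
for x in proj(cw,pts(n)@axis(*p[3:]).T+p[:3])[-60:]: cv2.circle(im,tuple(int(v) for v in x),1,(0,255,255),-1)
m=np.load(f'mw_{n}.npy').astype(np.uint8); cv2.drawContours(im,cv2.findContours(m,0,1)[0],-1,(0,0,255),1)
s=cv2.imread('pics/side_e.png')[90:190,270:400]; cv2.imwrite('pics/o2.png',np.hstack([cv2.resize(im,(460,345)),cv2.resize(s,(338,345)) [:, :338]]))
E
python3 e.py
```

```text
side [(0.7, [325.0, 142.2], np.int64(1645))]
top [(0.95, [357.0, 190.7], np.int64(1246))]
[ 0.5487 -0.2913  0.0649  0.4598  2.9551] [np.float64(2.73), np.float64(1.31)] rim top [ 0.5343 -0.2886  0.1637] bot [ 0.4627 -0.2751  0.0167]
[ 0.5571 -0.2872  0.0441  0.5136  3.056 ] [np.float64(11.34), np.float64(1.09)] rim top [ 0.5478 -0.2864  0.1435] bot [ 0.4675 -0.2796  0.0006]
[ 0.5529 -0.2901  0.0518  0.5006  2.9903] [np.float64(0.86)] rim top [ 0.5424 -0.2885  0.1511] bot [ 0.4645 -0.2767  0.0072]
[[254.78659795 220.37840428]] 0.00025412254430971846
```

View pics/o2.png

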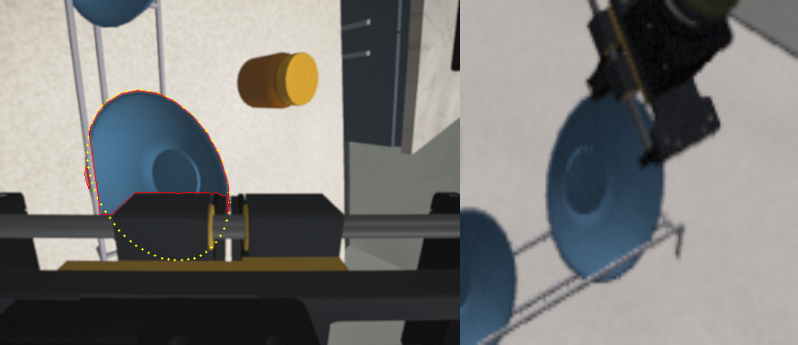

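```bash
python3 - <<'E'
from f3 import *
cs=viewer.get_calibration('side'); ct=viewer.get_calibration('top'); cw=viewer.get_calibration('wrist')
o=env.get_obs(); p,M=cur(); print(p,o['tool_rot'],o['grip_width'],o['time_s'])
print('tcp',proj(cs,p),proj(ct,p))
for q in ([.5463,-.2927,.0735,.43,2.911],[.5463,-.2922,.0736,.4399,2.8939],[.5529,-.2901,.0518,.5006,2.9903]):
    A=axis(*q[3:]); rt=np.array(q[:3])+A@[.079,0,.057]; print('rimtop',rt,proj(cs,rt),proj(ct,rt),'tool frame mm',(M.T@(rt-p)*1e3).round(1))
im=cv2.imread('pics/side_e.png'); im2=cv2.imread('pics/top_e.png')
def ov(im,cal,q,col):
    A=axis(*q[3:]); 
    for x in proj(cal,pts('cover_medium')@A.T+q[:3])[-60:]*4: cv2.circle(im,tuple(int(v) for v in x),1,col,-1)
out=[]
for im,cal,(x0,y0) in ((im,cs,(270,85)),(im2,ct,(320,150))):
    b=cv2.resize(im,None,fx=4,fy=4,interpolation=2)
    ov(b,cal,np.array([.5463,-.2927,.0735,.43,2.911]),(0,255,255)); ov(b,cal,np.array([.5529,-.2901,.0518,.5006,2.9903]),(0,0,255))
    t=proj(cal,p)[0]*4; cv2.circle(b,tuple(int(v) for v in t),4,(255,255,255),-1)
    out.append(b[y0*4:y0*4+400,x0*4:x0*4+400])
cv2.imwrite('pics/o3.png',np.hstack(out))
E
```

```text
[ 0.53770779 -0.28889659  0.15708496] [144.37310003   0.33372804  76.56822326] 0.00025412254430971846 4.7
tcp [[319.12513761 118.52158497]] [[382.38799646 176.08382664]]
rimtop [ 0.52792143 -0.28838529  0.16906993] [[322.27781096 116.45489191]] [[384.42535314 180.09688072]] tool frame mm [ -1.8  -0.9 -15.3]
rimtop [ 0.52891605 -0.28780385  0.16935214] [[321.87549568 116.30710202]] [[384.1805064  179.60298941]] tool frame mm [ -1.1  -0.  -15.1]
rimtop [ 0.54094851 -0.2882779   0.14846355] [[317.74222363 120.67990942]] [[380.57504037 175.05948216]] tool frame mm [ 1.4 -2.6  8.8]
```

View pics/o3.png

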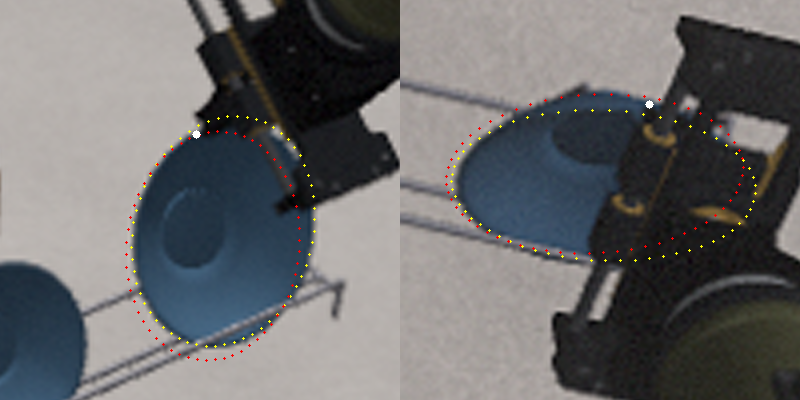

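Side overlay: the fingertips end at about the rim's top edge near (200,128), so depth is in doubt. I'll back off and sideways to see the whole rim with the wrist camera from two places.

Request:
{"op": "apply_moves", "data": {
  "moves": [
    [0,0,-0.2,0,0,0,0.2],
    [0,0,-0.4,0,0,0,0.4],
    [-0.2,0,-0.4,0,0,0,0.45],
    [-0.35,0,-0.4,0,0,0,0.45],
    [-0.35,0,-0.4,0,0,0,0.45],
    [-0.35,0,-0.4,0,0,0,0.45]
  ]
}}

```text
time_s: 5.3
tool_pos: [0.4759, -0.3461, 0.2222]
tool_rot: [144.4, 0.3, 76.5]
force: [1.1, 1.2, 0.2]
grip_width: 0.0367
grasp_force: 0.0
```

```bash
python3 w.py wr3.png cover_medium; cp cw.pkl cw3.pkl; cp mw_cover_medium.npy mw3.npy
```

```text
5.3 [ 47.7 -11.9  -2.5 121.1 -27.2  42.6  47.3] [ 0.4759 -0.3461  0.2222] [144.4   0.3  76.5]
{'fov_y': 68.04253727462233, 'cx': 253.80694630846875, 'cy': 190.41179730544545, 'k1': -0.022558849291225282, 'position': array([ 0.38897867, -0.25397429,  0.36884947]), 'orientation': array([-14.96660264, -35.54123517, -13.3634832 ])}
cover_medium 0.85 [190.2, 111.0] 17256
```

Request:
{"op": "apply_moves", "data": {
  "moves": [
    [0,-0.35,0,0,0,0,0.45],
    [0,-0.35,0,0,0,0,0.45],
    [0,-0.35,0,0,0,0,0.45],
    [0,-0.35,0,0,0,0,0.45]
  ]
}}

```text
time_s: 5.8
tool_pos: [0.4217, -0.3324, 0.1823]
tool_rot: [144.3, 0.4, 76.6]
force: [-0.5, 0.3, 0.8]
grip_width: 0.0389
grasp_force: 0.0
```

```bash
python3 w.py wr4.png cover_medium; cp cw.pkl cw4.pkl; cp mw_cover_medium.npy mw4.npy; cat > g.py <<'E'
from f3 import *
n='cover_medium'; w1=np.ones(72)
V=[(pickle.load(open(f'cw{i}.pkl','rb')),msup(np.load(f'mw{i}.npy')),w1) for i in (3,4)]
for v in (V,V[:1],V[1:]):
    p,r=fit3(n,[*MED,*MEDA],v); M=axis(*p[3:]); Rr,zr=D[n][:2]
    print(np.round(p,4),r,'rim top',np.round(p[:3]+M@[Rr,0,zr],4),'bot',np.round(p[:3]+M@[-Rr,0,zr],4))
p,r=fit3(n,[*MED,*MEDA],V)
o=[]
for i in (3,4):
    im=cv2.imread(f'pics/wr{i}.png'); c=pickle.load(open(f'cw{i}.pkl','rb'))
    for x in proj(c,pts(n)@axis(*p[3:]).T+p[:3])[-60:]: cv2.circle(im,tuple(int(v) for v in x),1,(0,255,255),-1)
    m=np.load(f'mw{i}.npy').astype(np.uint8); cv2.drawContours(im,cv2.findContours(m,0,1)[0],-1,(0,0,255),1); o.append(im)
cv2.imwrite('pics/o4.png',cv2.resize(np.hstack(o),(800,300),interpolation=cv2.INTER_AREA))
E
python3 g.py
```

```text
5.8 [ 48.7 -16.2   0.8 129.2 -30.8  41.1  55.1] [ 0.4217 -0.3324  0.1823] [144.3   0.4  76.6]
{'fov_y': 68.04253727462233, 'cx': 253.80694630846875, 'cy': 190.41179730544545, 'k1': -0.022558849291225282, 'position': array([ 0.33441073, -0.24024278,  0.32874481]), 'orientation': array([-15.06592906, -35.62423282, -13.20031227])}
cover_medium 0.92 [261.2, 113.7] 19508
[ 0.5461 -0.2932  0.0673  0.4563  2.9079] [np.float64(1.3), np.float64(1.77)] rim top [ 0.5315 -0.2897  0.166 ] bot [ 0.4612 -0.273   0.0188]
[ 0.5456 -0.2928  0.0677  0.4611  2.912 ] [np.float64(1.35)] rim top [ 0.5314 -0.2895  0.1665] bot [ 0.4603 -0.2729  0.0197]
[ 0.5467 -0.2936  0.0674  0.4454  2.904 ] [np.float64(1.59)] rim top [ 0.5311 -0.2898  0.166 ] bot [ 0.4624 -0.2732  0.018 ]
```

View pics/o4.png

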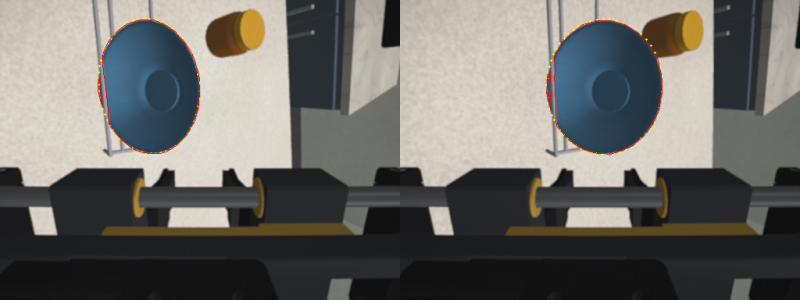

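The yellow rim fit matches the cover in both views, (150,86) and (605,88); its rim top is (0.531,-0.290,0.166), 6 mm lower than I used. I'll go in deeper.

```bash
sed -i 's/^MED=.*/MED=np.array([.5461,-.2930,.0675]); MEDA=(.456,2.908)/' plan.py; python3 - <<'E'
from plan import *
tp,TM=grasp(MED,axis(*MEDA),'cover_medium',.024,-1); print(tp,R.from_matrix(TM).as_euler('xyz',degrees=True));step(tp-.07*TM[:,2],TM); step(tp,TM)
E
```

```text
[ 0.54321381 -0.29231327  0.14369162] [146.12687546   0.          76.61612682]
shift [0.337 0.336 0.125] turn [0.022 0.004 0.003] mm 98.0 deg 2.0
shift [0.339 0.325 0.475] turn [0.022 0.004 0.003] mm 134.0 deg 2.0
```

Request:
{"op": "apply_moves", "data": {
  "moves": [
    [0.17,0.17,0.06,0.02,0,0,0.5],
    [0.34,0.33,0.12,0.02,0,0,0.5],
    [0.34,0.33,0.12,0.02,0,0,0.5],
    [0.34,0.33,0.2,0.02,0,0,0.5],
    [0.34,0.33,0.3,0.02,0,0,0.5],
    [0.34,0.33,0.4,0.02,0,0,0.5],
    [0.34,0.33,0.475,0.02,0,0,0.5],
    [0.34,0.33,0.475,0.02,0,0,0.5],
    [0.34,0.33,0.475,0.02,0,0,0.5]
  ]
}}

```text
time_s: 6.8
tool_pos: [0.5431, -0.2921, 0.143]
tool_rot: [146.1, 0.3, 76.6]
force: [0.1, 0.3, 0.2]
grip_width: 0.0436
grasp_force: 0.0
```

Request:
{"op": "apply_moves", "data": {
  "moves": [
    [0,0,0,0,0,0,0.3],
    [0,0,0,0,0,0,0.2],
    [0,0,0,0,0,0,0.1],
    [0,0,0,0,0,0,0],
    [0,0,0,0,0,0,0],
    [0,0,0,0,0,0,0]
  ],
  "grip_force": 60
}}

```text
time_s: 7.4
tool_pos: [0.5432, -0.2928, 0.1436]
tool_rot: [146.0, 0.4, 76.5]
force: [3.3, -1.0, 2.8]
grip_width: 0.0044
grasp_force: 1.4
```

Request:
{"op": "apply_moves", "data": {
  "moves": [
    [0,0,0,0,0,0,0],
    [0,0,0,0,0,0,0],
    [0,0,0,0,0,0,0]
  ],
  "grip_force": 60
}}

```text
time_s: 7.7
tool_pos: [0.5437, -0.2929, 0.1442]
tool_rot: [145.9, 0.4, 76.5]
force: [1.9, -0.6, 5.7]
grip_width: 0.0013
grasp_force: 47.3
```

Request:
{"op": "apply_moves", "data": {
  "moves": [
    [0,0.02,-0.03,0,0,0,0],
    [0,0.04,-0.06,0,0,0,0],
    [0,0.056,-0.083,0,0,0,0],
    [0,0.056,-0.083,0,0,0,0],
    [0,0.056,-0.083,0,0,0,0]
  ],
  "grip_force": 60
}}

```text
time_s: 8.2
tool_pos: [0.5414, -0.2916, 0.1616]
tool_rot: [146.3, 0.3, 76.6]
force: [-5.8, 2.5, -0.9]
grip_width: 0.0015
grasp_force: 46.3
```

```bash
python3 w.py wr5.png cover_medium; cat > g2.py <<'E'
from f3 import *
n='cover_medium'
cw=pickle.load(open('cw.pkl','rb')); vw=(cw,msup(np.load(f'mw_{n}.npy')),(U[:,1]<.3)*1.)
V=[vw]
for c in ('side','top'):
    viewer.read_camera(c); ms=masks_of(c,n); print(c,[(m['conf'],m['location'],m['pixels'].sum()) for m in ms])
p,r=fit3(n,[*MED,*MEDA],V);M=axis(*p[3:]);print(np.round(p,4),r,'rim top',np.round(p[:3]+M@[.079,0,.057],4))
E
python3 g2.py
```

```text
8.2 [ 46.5  -5.8 -13.6 122.3 -21.9  32.9  34.5] [ 0.5414 -0.2916  0.1616] [146.3   0.3  76.6]
{'fov_y': 68.04253727462233, 'cx': 253.80694630846875, 'cy': 190.41179730544545, 'k1': -0.022558849291225282, 'position': array([ 0.45902966, -0.20072688,  0.31154337]), 'orientation': array([-14.96262931, -33.69084816, -13.29338101])}
cover_medium 0.82 [166.1, 172.0] 14983
side [(0.56, [324.9, 139.4], np.int64(1801))]
top [(0.96, [361.4, 193.1], np.int64(1371))]
[ 0.5528 -0.2924  0.0672  0.4615  2.9304] [np.float64(0.85)] rim top [ 0.5373 -0.2891  0.1633]
```

```bash
python3 - <<'E'
from h import *
s=viewer.read_camera('side')[85:185,265:395,::-1]; w=cv2.imread('pics/wr5.png')[90:290,60:320]
cv2.imwrite('pics/o5.png',np.hstack([cv2.resize(s,(400,308),interpolation=2),cv2.resize(w,(400,308),interpolation=2)]))
o=env.get_obs();print(o['force'],o['wrist_torque'],o['grip_width'],o['grasp_force'])
E
```

```text
[-5.90305904  1.93700688 -0.04302433] [0.54367167 1.94812428 0.09159553] 0.0010039941261463824 46.29450581967831
```

View pics/o5.png

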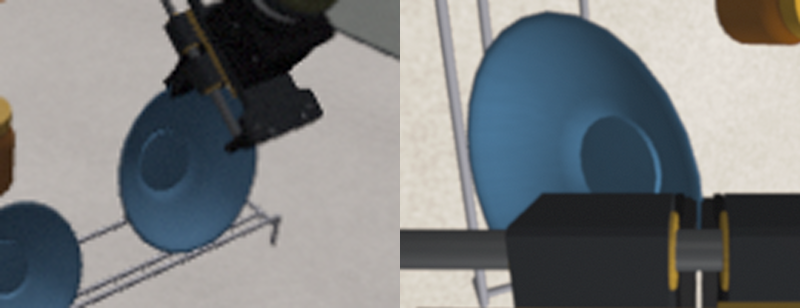

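The cover hangs in the grip: its bottom edge, at (185,248) in the left crop, is clear of the front wire. It still leans on the prongs, so I pull it out to the front and up.

Request:
{"op": "apply_moves", "data": {
  "moves": [
    [0,0,-0.06,0,0,0,0],
    [0,0,-0.15,0,0,0,0],
    [0,0,-0.28,0,0,0,0],
    [0,0,-0.43,0,0,0,0],
    [0,0,-0.6,0,0,0,0],
    [0,0,-0.7,0,0,0,0],
    [0,0,-0.7,0,0,0,0],
    [0,0,-0.7,0,0,0,0]
  ],
  "grip_force": 60
}}

```text
time_s: 9.35
tool_pos: [0.4832, -0.2832, 0.2647]
tool_rot: [147.3, -0.4, 76.8]
force: [0.8, -0.5, -4.6]
grip_width: 0.0014
grasp_force: 45.2
```

```bash
python3 w.py wr6.png cover_medium; cat > g3.py <<'E'
from f3 import *
import sys
n=sys.argv[1]; x0=eval(sys.argv[2]) if len(sys.argv)>2 else None
cw=pickle.load(open('cw.pkl','rb')); p,M=cur()
vw=(cw,msup(np.load(f'mw_{n}.npy')),(U[:,1]<.3)*1.)
# model: cover held by tool; unknown: depth d, lateral e, side offset, tilt about tool x
Rr,zr=D[n][:2]; P=pts(n); T=tool_in_cover(-1)
def pose(q): # d,side,tilt,yaw
    B=R.from_rotvec([q[2],0,q[3]]).as_matrix()  # about tool axes
    Mc=M@B@T.T; g=p-M[:,2]*q[0]+M[:,0]*q[1]
    return g-Mc@np.array([Rr-.0029,0,zr]),Mc
def views():
    V=[vw]
    for c in ('side','top'):
        viewer.read_camera(c)
        pc,Mc=pose([.02,0,0,0]); l=proj(viewer.get_calibration(c),pc+Mc@[0,0,zr*.6])[0]
        ms=[m for m in masks_of(c,n)]
        print(c,l,[(m['conf'],np.round(m['location']),m['pixels'].sum()) for m in ms])
        ms=[m for m in ms if np.hypot(*(np.array(m['location'])-l))<25]
        if ms: V.append((viewer.get_calibration(c),msup(ms[0]['pixels']),None))
    return V
V=views()
# gripper occludes: keep only directions where the visible hull is not near the tool
f=lambda q:np.concatenate([((sup(proj(c,P@pose(q)[1].T+pose(q)[0]))-s)[w>0] if w is not None else np.minimum(0,0*s)) for c,s,w in V])
r=least_squares(f,[.02,0,0,0],loss='soft_l1',f_scale=.7,x_scale=[.01,.01,.1,.1]); q=r.x
print('d,side,tilt,yaw',q.round(4),'rms',np.sqrt(np.mean(f(q)**2)))
pc,Mc=pose(q); print('cover',pc.round(4),'z',Mc[:,2].round(3))
for c,s,w in V[1:]: print('resid',(sup(proj(c,P@Mc.T+pc))-s).round(1)[::6])
E
python3 g3.py cover_medium
```

```text
9.35 [ 60.4 -17.3 -19.4 118.2 -26.4  51.   38.9] [ 0.4832 -0.2832  0.2647] [147.3  -0.4  76.8]
{'fov_y': 68.04253727462233, 'cx': 253.80694630846875, 'cy': 190.41179730544545, 'k1': -0.022558849291225282, 'position': array([ 0.40273293, -0.1950389 ,  0.41731947]), 'orientation': array([-14.13392188, -32.68406989, -13.51930659])}
cover_medium 0.6 [181.0, 167.4] 12313
side [342.38677221 119.65284499] []
top [385.46935506 214.59091728] [(0.91, array([378., 212.]), np.int64(1803))]
d,side,tilt,yaw [ 0.0041  0.0035 -0.1251 -0.0432] rms 0.9784654744316785
cover [ 0.5066 -0.2858  0.1734] z [-0.92   0.188  0.345]
resid [24.9 24.4  8.6 -3.4 -1.2  0.7  2.   3.1  4.5  3.8  3.  12.9]
```

```bash
cat >> g3.py <<'E'
print('--- joint')
for deg in ((90,300),(100,280)):
    a=np.degrees(TH); w=((a>=deg[0])&(a<=deg[1]))*1.
    V2=[V[0]]+[(c,s,w) for c,s,_ in V[1:]]
    f=lambda q:np.concatenate([(sup(proj(c,P@pose(q)[1].T+pose(q)[0]))-s)[w>0] for c,s,w in V2])
    for v in (V2,V2[1:]):
        V_=v; f=lambda q:np.concatenate([(sup(proj(c,P@pose(q)[1].T+pose(q)[0]))-s)[w>0] for c,s,w in V_])
        r=least_squares(f,[.02,0,0,0],loss='soft_l1',f_scale=.7,x_scale=[.01,.01,.1,.1]); q=r.x
        print(q.round(4),np.sqrt(np.mean(f(q)**2)).round(2),'cover',pose(q)[0].round(4),pose(q)[1][:,2].round(3))
for d in (.005,.01,.015,.02,.025):
    V_=V2; r=least_squares(lambda q:f(np.r_[d,q]),[0,0,0],loss='soft_l1',f_scale=.7,x_scale=[.01,.1,.1]); print(d,r.x.round(3),r.cost.round(1))
o=env.get_obs(); print(o['force'],o['wrist_torque'],'torque in tool',M.T@o['wrist_torque'],M.T@o['force'])
E
python3 g3.py cover_medium
```

```text
side [342.10258201 119.75904847] [(0.91, array([345., 116.]), np.int64(2040))]
top [385.10242797 214.38586107] [(0.91, array([379., 215.]), np.int64(1887))]
d,side,tilt,yaw [ 0.0044  0.0027 -0.1246 -0.0421] rms 0.7885178551607477
cover [ 0.5067 -0.2858  0.1734] z [-0.92   0.188  0.345]
resid [-0.6  1.5  4.2  6.3  5.2  2.6  2.2  0.3 -2.2 -2.1 -4.7 -2.3]
resid [18.9 23.9  9.1 -2.4 -0.1  0.8  2.   2.1  4.   2.8  1.2  8.3]
--- joint
[ 0.0224 -0.0009 -0.1726  0.0037] 1.46 cover [ 0.501  -0.2867  0.1899] [-0.929  0.216  0.3  ]
[ 0.0233 -0.003  -0.1701  0.0381] 0.79 cover [ 0.5002 -0.2875  0.1906] [-0.924  0.235  0.302]
[ 0.0223 -0.0008 -0.1725  0.0022] 1.48 cover [ 0.5011 -0.2867  0.1898] [-0.929  0.215  0.3  ]
[ 0.0239 -0.0032 -0.1702  0.0449] 0.69 cover [ 0.4998 -0.2874  0.1911] [-0.923  0.239  0.303]
0.005 [ 0.002 -0.121 -0.052] 95.8
0.01 [ 0.002 -0.137 -0.04 ] 72.2
0.015 [ 0.001 -0.152 -0.024] 52.4
0.02 [-0.001 -0.166 -0.003] 40.4
0.025 [-0.001 -0.181  0.007] 41.1
[-1.52216818  0.69504035 -3.79084003] [0.24678304 1.16861069 0.03382945] torque in tool [ 1.19436354 -0.00833565 -0.03351876] [ 0.29900319 -3.42860036  2.30777855]
```

Side and top views together give a 22 mm deep grip, with the cover tilted -0.17 rad about tool x. The full 4.6 N weight hangs free. Planning the turn to knob down.

```bash
cat >> plan.py <<'E'
def toolfor(pc,psi,n,q):
    """tool pose that puts cover n level at pc with grip side at azimuth psi (deg); q=d,side,tilt,yaw"""
    Mc=R.from_euler('z',psi,degrees=True).as_matrix(); T=tool_in_cover(-1)
    B=R.from_rotvec([q[2],0,q[3]]).as_matrix(); M=Mc@T@B.T
    Rr,zr=D[n][:2]; g=pc+Mc@np.array([Rr-.0029,0,zr]); return g+M[:,2]*q[0]-M[:,0]*q[1],M
LG=np.array([.5275,.2035,.009])
E
python3 - <<'E'
from plan import *
q=[.0223,-.0008,-.1725,.002]
for psi in (-105,-60,120):
    u=np.array([np.cos(np.radians(psi)),np.sin(np.radians(psi)),0])
    tp,TM=toolfor(LG+[0,0,.15]-.006*u,psi,'cover_medium',q)
    print(psi,tp,R.from_matrix(TM).as_euler('xyz',degrees=True),TM[:,2].round(2)); step(tp,TM)
p,M=cur(); print(M.round(3).tolist()); step([.44,-.08,.36],M)
E
```

```text
-105 [0.51305066 0.14649819 0.19888902] [-1.40116528e+02 -6.55502016e-02 -1.49061817e+01] [ 0.17  0.62 -0.77]
shift [ 2.119 -0.47   0.104] turn [0.642 0.067 1.125] mm 435.0 deg 111.0
-60 [0.55758914 0.15297641 0.19888902] [-1.40116528e+02 -6.55502016e-02  3.00938183e+01] [-0.32  0.56 -0.77]
shift [ 2.201 -0.294  0.218] turn [0.791 0.032 0.58 ] mm 446.0 deg 84.0
120 [0.49741086 0.25402359 0.19888902] [-1.40116528e+02 -6.55502016e-02 -1.49906182e+02] [ 0.32 -0.56 -0.77]
shift [ 2.625e+00 -6.400e-01  1.000e-03] turn [ 0.418 -0.104 -1.607] mm 540.0 deg 143.0
[[0.227, 0.819, 0.527], [0.974, -0.196, -0.115], [0.009, 0.539, -0.842]]
shift [ 0.94  -0.114 -0.636] turn [0. 0. 0.] mm 228.0 deg 0.0
```

Request:
{"op": "apply_moves", "data": {
  "moves": [
    [0.05,-0.01,-0.06,0.01,0,0.02,0],
    [0.15,-0.03,-0.16,0.03,0,0.06,0],
    [0.26,-0.04,-0.28,0.06,0,0.11,0],
    [0.38,-0.05,-0.4,0.09,0.01,0.17,0],
    [0.5,-0.06,-0.5,0.12,0.01,0.22,0],
    [0.62,-0.08,-0.58,0.15,0.015,0.27,0],
    [0.74,-0.1,-0.62,0.18,0.02,0.32,0],
    [0.84,-0.11,-0.636,0.2,0.02,0.36,0],
    [0.91,-0.114,-0.636,0.21,0.022,0.375,0],
    [0.94,-0.114,-0.636,0.214,0.022,0.375,0],
    [0.94,-0.114,-0.636,0.214,0.022,0.375,0]
  ]
}}

```text
time_s: 10.95
tool_pos: [0.4608, -0.0817, 0.3464]
tool_rot: [172.0, -13.4, 47.3]
force: [1.1, -0.5, -4.5]
grip_width: 0.0009
grasp_force: 45.0
```

```bash
cat > n.py <<'E'
from plan import *
import sys
o=env.get_obs(); print(o['time_s'],o['qpos'].round(1),o['tool_pos'].round(4),o['tool_rot'].round(1),o['grip_width'],o['force'].round(1))
q=[.0223,-.0008,-.1725,.002]; psi=float(sys.argv[1]); h=float(sys.argv[2])
u=np.array([np.cos(np.radians(psi)),np.sin(np.radians(psi)),0])
tp,TM=toolfor(LG+[0,0,h]-.006*u,psi,'cover_medium',q); print(tp); step(tp,TM)
E
python3 n.py -105 .15
```

```text
10.95 [ 39.4 -17.3 -19.9 103.6 -15.   80.1 -22.9] [ 0.4608 -0.0817  0.3464] [172.  -13.4  47.3] 0.0009389802005358858 [ 1.1 -0.5 -4.5]
[0.51305066 0.14649819 0.19888902]
shift [ 0.818 -0.708  0.862] turn [0.415 0.065 0.744] mm 277.0 deg 73.0
```

Request:
{"op": "apply_moves", "data": {
  "moves": [
    [0.04,-0.03,0.0,0.02,0,0.03,0],
    [0.12,-0.1,0.02,0.05,0.01,0.09,0],
    [0.22,-0.2,0.05,0.1,0.01,0.17,0],
    [0.34,-0.3,0.1,0.15,0.02,0.26,0],
    [0.46,-0.4,0.2,0.2,0.03,0.35,0],
    [0.56,-0.5,0.32,0.25,0.04,0.44,0],
    [0.66,-0.58,0.46,0.3,0.05,0.53,0],
    [0.74,-0.65,0.6,0.35,0.06,0.62,0],
    [0.8,-0.7,0.72,0.39,0.065,0.7,0],
    [0.818,-0.708,0.82,0.415,0.065,0.744,0],
    [0.818,-0.708,0.862,0.415,0.065,0.744,0],
    [0.818,-0.708,0.862,0.415,0.065,0.744,0],
    [0.818,-0.708,0.862,0.415,0.065,0.744,0]
  ]
}}

```text
time_s: 12.25
tool_pos: [0.5134, 0.1443, 0.199]
tool_rot: [-140.2, -0.1, -15.0]
force: [0.1, -0.8, -4.2]
grip_width: 0.0014
grasp_force: 58.7
```

```bash
python3 n.py -105 .15
```

```text
12.25 [ 39.    0.3 -30.  115.1 -43.6  67.  -77.3] [0.5134 0.1443 0.199 ] [-1.402e+02 -1.000e-01 -1.500e+01] 0.0013882047495308598 [ 0.1 -0.8 -4.2]
[0.51305066 0.14649819 0.19888902]
shift [-0.005 -0.007  0.007] turn [ 0.001 -0.001 -0.   ] mm 2.0 deg 0.0
```

```bash
cat > lv.py <<'E'
from f3 import *
import sys
n=sys.argv[1]; p0=eval(sys.argv[2]); drop=eval(sys.argv[3]) if len(sys.argv)>3 else {}
P=pts(n); V=[]; full=[]
o=[]
for c in ('side','top'):
    im=viewer.read_camera(c); cal=viewer.get_calibration(c); l=proj(cal,np.array(p0)+[0,0,.03])[0]
    cand=[]
    for t in ('cover_small','cover_medium','cover_large'):
        if t!=n and '-a' not in sys.argv: continue
        for m in masks_of(c,t): cand.append((t==n,m['conf'],np.round(m['location']),m['pixels']))
    print(c,l.round(),[(k[1].__round__(2),k[2].tolist(),k[3].sum()) for k in cand])
    cand=[k for k in cand if np.hypot(*(k[2]-l))<25]
    if not cand: continue
    np.save(f'lv_{c}.npy',cand[0][3])
    a=np.degrees(TH); w=np.ones(72)
    for lo,hi in drop.get(c,[]): w[(a>=lo)&(a<=hi)]=0
    V.append((cal,msup(cand[0][3]),w))
def f(x,V=V): 
    Q=P@R.from_rotvec([x[3],x[4],0]).as_matrix().T+x[:3]
    return np.concatenate([(sup(proj(c,Q))-s)[w>0] for c,s,w in V])
r=least_squares(f,[*p0,0,0],loss='soft_l1',f_scale=.5,x_scale=[.01]*3+[.1]*2)
print('pos',r.x[:3].round(4),'tilt deg',np.degrees(r.x[3:]).round(1))
for v in V: print(f(r.x,[(v[0],v[1],np.ones(72))])[::4].round(1))
r2=least_squares(lambda x:f(np.r_[x,0,0]),p0,loss='soft_l1',f_scale=.5,x_scale=.01); print('if level',r2.x.round(4),r.cost.round(1),r2.cost.round(1))
E
python3 lv.py cover_medium "[.529,.209,.159]"
```

```text
side [178. 204.] [(0.8, [194.0, 206.0], np.int64(2844))]
top [140. 180.] [(0.64, [148.0, 186.0], np.int64(1651))]
pos [0.5148 0.1536 0.1243] tilt deg [-39.6  11.7]
[-0.7 -0.7 -1.1 -1.   0.1  1.2  2.   2.8  3.3  2.8  1.9  1.6  0.4  0.1
 -0.3  0.2  1.9 -0.1]
[ 4.8  4.   0.7 -0.   0.3  0.3  0.6  0.4 -0.3 -1.  -2.3 -1.8 -1.5 -0.4
  0.3  0.2 -0.2 -0.1]
if level [0.5253 0.1835 0.0964] 63.1 438.4
```

```bash
python3 - <<'E'
from h import *
g=lambda c:viewer.read_camera(c)[:,:,::-1]
s=cv2.resize(g('side')[130:300,100:330],(400,296),interpolation=2)
t=cv2.resize(g('top')[120:260,80:270],(400,296),interpolation=2)
w=cv2.resize(g('wrist'),(400,300)); b=np.zeros((300,400,3),np.uint8)
w2=cv2.resize(g('wrist')[100:290,120:390],(400,300),interpolation=2)
cv2.imwrite('pics/o6.png',np.vstack([np.hstack([s,t]),np.hstack([w,w2])]))
E
```

```text
(no output)
```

View pics/o6.png

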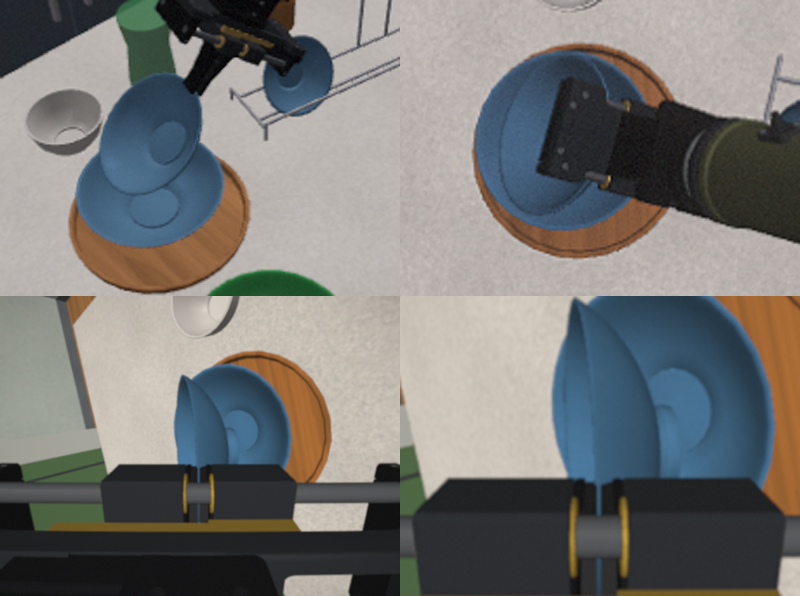

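The cover has sagged about 40° in the grip: it shows near edge-on at (600,390) in the wrist crop and tilted at (150,135) in the side crop. The pads start some way behind the tips, so this grip is too shallow. Plan: set the cover level on the open counter, using the counter to level it, then regrip deeper.

```bash
cat > k.py <<'E'
from plan import *
p,M=cur(); pc=np.array([.5148,.1536,.1243]); Mc=R.from_rotvec(np.radians([-39.6,11.7,0])).as_matrix()
u=np.array([np.cos(np.radians(-105)),np.sin(np.radians(-105)),0])
ul=Mc.T@u; ul[2]=0; ul/=np.linalg.norm(ul)
g=pc+Mc@(ul*.079+[0,0,.057]); print('rim at grip, tool frame mm',(M.T@(g-p)*1e3).round(1))
phi=np.degrees(np.arccos(Mc[2,2])); print('tilt',phi)
psi=-92; u=np.array([np.cos(np.radians(psi)),np.sin(np.radians(psi)),0])
ctr=np.array([.44,.01,0]); C=ctr-.024*u
_,TM=toolfor(ctr,psi,'cover_medium',[.0223,0,-.1725,0]); off=M.T@(g-p); off[0]=0
p0,M0=p,M
for ph,dz in ((phi,.025),(phi,.0),(30,0),(20,0),(10,0),(0,0)):
    a=np.radians(ph); G=C+u*(.103*np.cos(a)-.057*np.sin(a))+np.array([0,0,.057*np.cos(a)+.103*np.sin(a)+dz])
    t=G-TM@off; print(round(ph),t.round(4),end=' '); step(t,TM,p0,M0)
    if dz>0: p0,M0=t,TM
E
python3 k.py
```

```text
rim at grip, tool frame mm [  2.   -3.5 -24.3]
tilt 41.29225108903608
41 [0.4399 0.0072 0.1149] shift [-0.173  0.851 -0.167] turn [ 0.    -0.097 -0.116] mm 177.0 deg 13.0
41 [0.4399 0.0072 0.0899] shift [0.    0.08  0.096] turn [0. 0. 0.] mm 25.0 deg 0.0
30 [ 0.4392 -0.0138  0.0799] shift [0.    0.192 0.067] turn [0. 0. 0.] mm 41.0 deg 0.0
20 [ 0.4386 -0.0303  0.0679] shift [0.    0.295 0.06 ] turn [0. 0. 0.] mm 60.0 deg 0.0
10 [ 0.4381 -0.0446  0.0531] shift [0.    0.397 0.071] turn [0. 0. 0.] mm 81.0 deg 0.0
0 [ 0.4377 -0.056   0.0361] shift [0.    0.495 0.1  ] turn [0. 0. 0.] mm 101.0 deg 0.0
```

Request:
{"op": "apply_moves", "data": {
  "moves": [
    [-0.02,0.06,-0.05,0,-0.01,-0.01,0],
    [-0.06,0.18,-0.15,0,-0.03,-0.04,0],
    [-0.1,0.33,-0.28,0,-0.05,-0.07,0],
    [-0.14,0.46,-0.39,0,-0.08,-0.09,0],
    [-0.177,0.583,-0.487,0,-0.097,-0.116,0],
    [-0.177,0.63,-0.43,0,-0.097,-0.116,0],
    [-0.177,0.7,-0.34,0,-0.097,-0.116,0],
    [-0.175,0.78,-0.25,0,-0.097,-0.116,0],
    [-0.173,0.851,-0.167,0,-0.097,-0.116,0],
    [-0.173,0.851,-0.167,0,-0.097,-0.116,0],
    [-0.173,0.851,-0.167,0,-0.097,-0.116,0]
  ]
}}

```text
time_s: 13.75
tool_pos: [0.4391, 0.0065, 0.1138]
tool_rot: [-140.1, 0.1, -2.0]
force: [-1.9, -3.8, -1.2]
grip_width: 0.001
grasp_force: 42.7
```

```bash
python3 lv.py cover_medium "[.45,.02,.045]" | head -3; python3 - <<'E'
from plan import *
o=env.get_obs(); print(o['qpos'].round(1),o['tool_pos'],o['force'])
E
```

```text
side [265. 213.] [(0.95, [258.0, 217.0], np.int64(3337))]
top [236. 219.] [(0.6, [216.0, 226.0], np.int64(3316))]
pos [0.4366 0.0422 0.052 ] tilt deg [-24.7   0.4]
[ 46.7  10.6 -21.9 115.4 -33.7  75.  -52.6] [0.43962581 0.00674416 0.11454297] [-3.16693767 -4.0957634  -1.02451104]
```

The force says the medium cover's far edge leans on the large one's rim; backing off toward -y and slightly up.

Request:
{"op": "apply_moves", "data": {
  "moves": [
    [0,0.01,-0.06,0,0,0,0],
    [0,0.05,-0.11,0,0,0,0],
    [0,0.1,-0.15,0,0,0,0],
    [0,0.12,-0.16,0,0,0,0],
    [0,0.12,-0.16,0,0,0,0],
    [0,0.12,-0.16,0,0,0,0]
  ]
}}

```text
time_s: 14.55
tool_pos: [0.4381, -0.031, 0.1236]
tool_rot: [-140.0, 0.1, -2.0]
force: [0.6, 0.4, -4.2]
grip_width: 0.0014
grasp_force: 51.1
```

```bash
python3 lv.py cover_medium "[.44,.01,.06]"; python3 lv.py cover_large "[.5275,.2035,.009]" ; python3 - <<'E'
from plan import *
o=env.get_obs(); print(o['qpos'].round(1),o['tool_pos'],o['force'])
E
```

```text
side [271. 209.] [(0.56, [273.0, 206.0], np.int64(3235))]
top [241. 224.] [(0.92, [240.0, 223.0], np.int64(2842))]
pos [ 0.4416 -0.0197  0.0495] tilt deg [-40.2  -0.8]
[-0.6  0.3  1.2  1.  -0.4 -0.2 -0.5 -0.8 -1.8 -1.2 -1.3 -1.3 -0.5 -0.1
 -0.1  0.6  0.3 -0.1]
[ 5.7  0.4 -1.2 -0.8 -0.5 -0.6 -0.7  0.1  0.4  0.9  0.5  0.4  1.1  1.1
 -0.1 -0.8 -1.5 -0.3]
if level [0.4406 0.0146 0.0298] 36.1 273.2
side [188. 246.] [(0.74, [256.0, 332.0], np.int64(7284)), (0.64, [184.0, 242.0], np.int64(4526))]
top [160. 187.] [(0.95, [154.0, 186.0], np.int64(5624)), (0.88, [136.0, 302.0], np.int64(5725)), (0.61, [338.0, 110.0], np.int64(1022)), (0.28, [232.0, 90.0], np.int64(1656))]
pos [0.5318 0.208  0.0085] tilt deg [-1.2 -0. ]
[ 0.5  0.6  0.1  0.3 -0.5 -0.7  0.1 -0.5 -0.1 -0.3 -0.6 -1.  -0.2 -0.2
  0.2 -0.3 -0.   0.1]
[-0.3 -0.2 -0.1  0.  -1.1 -0.2  0.3  0.1 -0.5  0.3  0.1  0.9  0.9  0.3
 -0.1  0.6 -0.2 -0.6]
if level [0.5318 0.2092 0.0085] 11.0 12.9
[ 48.6  11.9 -20.1 112.6 -31.8  78.2 -50.9] [ 0.43820836 -0.03136929  0.12363921] [ 0.58767054 -0.37460166 -3.47121012]
```

Request:
{"op": "apply_moves", "data": {
  "moves": [
    [-0.02,0.02,0.04,0,0,0,0],
    [-0.04,0.035,0.09,0,0,0,0],
    [-0.053,0.045,0.13,0,0,0,0],
    [-0.053,0.047,0.16,0,0,0,0],
    [-0.053,0.05,0.175,0,0,0,0],
    [-0.053,0.055,0.178,0,0,0,0]
  ]
}}

```text
time_s: 15.55
tool_pos: [0.4281, -0.0166, 0.0891]
tool_rot: [-140.1, 0.1, -2.0]
force: [1.3, -0.2, -3.4]
grip_width: 0.0013
grasp_force: 53.7
```

Request:
{"op": "apply_moves", "data": {
  "moves": [
    [0,0.03,-0.005,0,0,0,0],
    [0,0.065,-0.015,0,0,0,0],
    [0,0.1,-0.022,0,0,0,0],
    [0,0.135,-0.026,0,0,0,0],
    [0,0.17,-0.028,0,0,0,0],
    [0,0.205,-0.028,0,0,0,0],
    [0,0.24,-0.026,0,0,0,0],
    [0,0.275,-0.022,0,0,0,0],
    [0,0.31,-0.016,0,0,0,0],
    [0,0.345,-0.01,0,0,0,0],
    [0,0.375,-0.002,0,0,0,0],
    [0,0.4,0.005,0,0,0,0],
    [0,0.405,0.008,0,0,0,0]
  ]
}}

```text
time_s: 16.85
tool_pos: [0.4262, -0.0784, 0.0361]
tool_rot: [-140.1, 0.1, -2.1]
force: [-0.5, -1.3, 4.9]
grip_width: 0.0008
grasp_force: 41.9
```

```bash
python3 lv.py cover_medium "[.43,-.01,.0]"
```

```text
side [278. 223.] [(0.66, [285.0, 215.0], np.int64(2429))]
top [249. 228.] []
pos [ 0.4284 -0.0096  0.0043] tilt deg [ 2.6 -0.3]
[ 0.6 -0.3 -0.1 -0.2  0.2  0.   0.  -0.3 -0.1  0.4 -0.2  0.3  0.  -0.1
 -0.2  0.1  0.3 -0.3]
if level [ 0.432  -0.0168 -0.0029] 2.5 6.0
```

The cover stands level on the counter (fit z 0.004, residuals under 0.6 px). Now I open, go 10 mm deeper and grip again.

Request:
{"op": "apply_moves", "data": {
  "moves": [
    [0,0,0,0,0,0,0.1],
    [0,0,0,0,0,0,0.3],
    [0,0,0,0,0,0,0.3],
    [0,0,0,0,0,0,0.3],
    [0,0,0,0,0,0,0.3]
  ]
}}

```text
time_s: 17.55
tool_pos: [0.4259, -0.0779, 0.0359]
tool_rot: [-140.1, 0.1, -2.0]
force: [0.4, 0.3, -0.4]
grip_width: 0.0248
grasp_force: 0.0
```

```bash
python3 lv.py cover_medium "[.43,-.01,.0]" -a 2>/dev/null || python3 lv.py cover_medium "[.43,-.01,.0]"; python3 - <<'E'
from plan import *
o=env.get_obs();p,M=cur();print(o['qpos'].round(1),p,o['force'],o['grip_width'])
for c in ([.432,-.0168,0],[.4284,-.0096,.0]):
    u=np.array([np.cos(np.radians(-92)),np.sin(np.radians(-92)),0]);print((M.T@(np.array(c)+.079*u+[0,0,.057]-p)*1e3).round(1))
E
```

```text
side [278. 223.] [(0.88, [281.0, 218.0], np.int64(2475))]
top [249. 228.] []
pos [ 0.426  -0.007   0.0073] tilt deg [ 1.2 -0.2]
[ 0.4 -0.1  0.1 -0.1 -0.  -0.2 -0.  -0.1  0.4 -0.1 -0.6  0.1  0.1  0.
 -0.4  0.8 -0.1 -0. ]
if level [ 0.4276 -0.0103  0.004 ] 2.8 3.5
[ 50.7  21.  -17.4 113.3 -28.7  71.7 -43.6] [ 0.42592034 -0.07788573  0.03599448] [ 0.5598484  -0.26083729 -0.93419656] 0.02571806724131014
[  3.9   0.1 -27.5]
[  0.1  -5.3 -23. ]
```

Request:
{"op": "apply_moves", "data": {
  "moves": [
    [0,0,0.02,0,0,0,0.3],
    [0,0,0.045,0,0,0,0.3],
    [0,0,0.045,0,0,0,0.3],
    [0,0,0.045,0,0,0,0.12],
    [0,0,0.045,0,0,0,0.05],
    [0,0,0.045,0,0,0,0],
    [0,0,0.045,0,0,0,0],
    [0,0,0.045,0,0,0,0],
    [0,0,0.045,0,0,0,0],
    [0,0,0.045,0,0,0,0]
  ],
  "grip_force": 60
}}

```text
time_s: 18.75
tool_pos: [0.4262, -0.0713, 0.0297]
tool_rot: [-140.0, 0.1, -2.0]
force: [0.4, 1.7, 4.7]
grip_width: 0.0017
grasp_force: 59.7
```

Request:
{"op": "apply_moves", "data": {
  "moves": [
    [0,-0.02,-0.02,0,0,0,0],
    [0,-0.06,-0.07,0,0,0,0],
    [0,-0.11,-0.13,0,0,0,0],
    [0,-0.16,-0.19,0,0,0,0],
    [0,-0.19,-0.23,0,0,0,0],
    [0,-0.19,-0.23,0,0,0,0],
    [0,-0.19,-0.23,0,0,0,0]
  ]
}}

```text
time_s: 19.45
tool_pos: [0.4261, -0.0729, 0.0887]
tool_rot: [-140.2, 0.0, -2.0]
force: [-0.6, 0.7, -4.6]
grip_width: 0.0018
grasp_force: 60.8
```

```bash
python3 lv.py cover_medium "[.43,-.01,.05]"; python3 - <<'E'
from plan import *
o=env.get_obs();p,M=cur();print(o['qpos'].round(1),p,o['force'],o['grip_width'],o['wrist_torque'])
E
```

```text
side [279. 209.] [(0.63, [285.0, 200.0], np.int64(2677))]
top [249. 228.] [(0.57, [253.0, 229.0], np.int64(3895))]
pos [ 0.4305 -0.0188  0.0525] tilt deg [-2.9 -2.3]
[-0.3  0.6 -0.3 -0.6  0.7  0.7  0.1 -0.4  0.1  0.6 -0.2  0.   0.  -0.2
 -0.4  0.6 -0.2 -0.6]
[ 7.5  3.6  0.9  0.4 -0.   0.9 -0.2 -0.2  0.2  1.6  0.7  0.3  1.1  0.4
  0.2 -0.6  0.6  1.9]
if level [ 0.4286 -0.0161  0.0524] 35.4 44.8
[ 50.8  16.1 -17.9 112.2 -29.5  76.9 -46.3] [ 0.42570863 -0.07224096  0.08825119] [ 1.24592601  0.29288991 -4.74202663] 0.0018727127517184732 [-1.60784077  0.11233577  0.02083521]
```

Lift shows only 3° of sag now, and the full weight is held. Next I carry the cover over the large one (now at (0.532, 0.209)).

Request:
{"op": "apply_moves", "data": {
  "moves": [
    [0,-0.07,-0.08,0,0,0,0],
    [0,-0.15,-0.18,0,0,0,0],
    [0.03,-0.26,-0.2,0.01,0,0,0],
    [0.09,-0.38,-0.1,0.02,0,0,0],
    [0.16,-0.51,0.0,0.034,0,0,0],
    [0.21,-0.61,0.09,0.034,0,0,0],
    [0.235,-0.655,0.122,0.034,0,0,0],
    [0.235,-0.655,0.122,0.034,0,0,0]
  ]
}}

```text
time_s: 20.45
tool_pos: [0.4769, 0.0446, 0.1542]
tool_rot: [-137.1, 0.1, -1.8]
force: [-0.4, -0.7, -4.5]
grip_width: 0.0016
grasp_force: 60.8
```

Request:
{"op": "apply_moves", "data": {
  "moves": [
    [0.03,-0.06,0.04,0,0,0,0],
    [0.08,-0.15,0.12,0,0,0,0],
    [0.14,-0.27,0.21,0,0,0,0],
    [0.19,-0.37,0.29,0,0,0,0],
    [0.225,-0.43,0.35,0,0,0,0],
    [0.235,-0.447,0.372,0,0,0,0],
    [0.235,-0.447,0.372,0,0,0,0],
    [0.235,-0.447,0.372,0,0,0,0]
  ]
}}

```text
time_s: 21.25
tool_pos: [0.5283, 0.1546, 0.1596]
tool_rot: [-137.2, 0.1, -2.1]
force: [0.0, -0.3, -3.4]
grip_width: 0.0016
grasp_force: 60.9
```

```bash
python3 lv.py cover_medium "[.532,.212,.115]"; python3 - <<'E'
from plan import *
o=env.get_obs();p,M=cur();print(o['qpos'].round(1),p,o['tool_rot'],o['force'],o['grip_width'])
E
```

```text
side [178. 218.] [(0.61, [178.0, 207.0], np.int64(3247)), (0.2, [187.0, 251.0], np.int64(3136))]
top [145. 181.] [(0.71, [136.0, 183.0], np.int64(3789))]
pos [0.5302 0.2093 0.1261] tilt deg [-2.   0.9]
[ 0.2  0.  -0.1  0.7  0.3  0.1  0.4  0.5  0.2  0.5 -0.4 -0.6 -0.4 -0.3
 -0.1  1.1  0.8  0.3]
[ 5.3  0.3 -0.4 -0.6  0.7  1.1  0.3  0.3  0.1  0.6  0.8  0.6  0.1  0.7
  0.9  1.1  3.1  8.9]
if level [0.5313 0.2111 0.1255] 46.8 51.3
[ 35.5  13.2 -29.4 108.9 -39.3  69.  -67.9] [0.52850903 0.15506338 0.16009319] [-1.37179856e+02  8.50302264e-02 -2.13392511e+00] [ 5.08761071e-05  2.37128117e-01 -4.25045861e+00] 0.00212747730607733
```

Request:
{"op": "apply_moves", "data": {
  "moves": [
    [0.005,0.04,0.045,0.01,0,0,0],
    [0.005,0.1,0.11,0.015,0,0,0],
    [0.005,0.16,0.175,0.015,0,0,0],
    [0.005,0.21,0.23,0.015,0,0,0],
    [0.005,0.25,0.275,0.015,0,0,0],
    [0.005,0.28,0.305,0.015,0,0,0],
    [0.005,0.295,0.32,0.015,0,0,0],
    [0.005,0.295,0.32,0.015,0,0,0]
  ]
}}

```text
time_s: 22.25
tool_pos: [0.5292, 0.1566, 0.0728]
tool_rot: [-135.8, 0.1, -2.0]
force: [0.7, -0.1, -4.2]
grip_width: 0.0018
grasp_force: 60.9
```

Request:
{"op": "apply_moves", "data": {
  "moves": [
    [0,0.0034,0.0037,0,0,0,0],
    [0,0.0068,0.0074,0,0,0,0],
    [0,0.0102,0.011,0,0,0,0],
    [0,0.0136,0.0147,0,0,0,0],
    [0,0.017,0.0184,0,0,0,0]
  ]
}}

```text
time_s: 22.75
tool_pos: [0.5294, 0.1567, 0.0683]
tool_rot: [-135.9, 0.0, -2.0]
force: [-0.1, 0.7, -4.2]
grip_width: 0.0019
grasp_force: 60.9
```

Request:
{"op": "apply_moves", "data": {
  "moves": [
    [0,0.0034,0.0037,0,0,0,0],
    [0,0.0068,0.0074,0,0,0,0],
    [0,0.0102,0.011,0,0,0,0],
    [0,0.0136,0.0147,0,0,0,0]
  ]
}}

```text
time_s: 23.15
tool_pos: [0.5293, 0.1568, 0.0641]
tool_rot: [-135.9, 0.1, -2.0]
force: [0.0, 0.5, -4.5]
grip_width: 0.0015
grasp_force: 60.9
```

Request:
{"op": "apply_moves", "data": {
  "moves": [
    [0,0.0034,0.0037,0,0,0,0],
    [0,0.0068,0.0074,0,0,0,0]
  ]
}}

```text
time_s: 23.35
tool_pos: [0.5293, 0.1569, 0.0621]
tool_rot: [-135.9, 0.1, -2.0]
force: [0.3, -0.6, -3.8]
grip_width: 0.0017
grasp_force: 60.9
```

Request:
{"op": "apply_moves", "data": {
  "moves": [
    [0,0.0034,0.0037,0,0,0,0],
    [0,0.0068,0.0074,0,0,0,0]
  ]
}}

```text
time_s: 23.55
tool_pos: [0.5293, 0.1569, 0.0601]
tool_rot: [-135.9, 0.1, -2.0]
force: [-0.3, 0.5, -4.5]
grip_width: 0.0018
grasp_force: 60.9
```

Request:
{"op": "apply_moves", "data": {
  "moves": [
    [0,0.0034,0.0037,0,0,0,0],
    [0,0.0034,0.0037,0,0,0,0]
  ]
}}

```text
time_s: 23.75
tool_pos: [0.5295, 0.1568, 0.0594]
tool_rot: [-135.8, 0.1, -2.0]
force: [-0.1, -1.3, -1.6]
grip_width: 0.0017
grasp_force: 60.7
```

Request:
{"op": "apply_moves", "data": {
  "moves": [
    [0,0.0034,0.0037,0,0,0,0],
    [0,0.0034,0.0037,0,0,0,0]
  ]
}}

```text
time_s: 23.95
tool_pos: [0.5297, 0.1566, 0.0587]
tool_rot: [-135.9, 0.0, -2.1]
force: [-1.6, -3.6, 1.7]
grip_width: 0.0016
grasp_force: 60.5
```

Request:
{"op": "apply_moves", "data": {
  "moves": [
    [0,0.0034,0.0037,0,0,0,0],
    [0,0.0034,0.0037,0,0,0,0]
  ]
}}

```text
time_s: 24.15
tool_pos: [0.5299, 0.1564, 0.0579]
tool_rot: [-135.8, 0.0, -2.1]
force: [-1.8, -5.2, 4.6]
grip_width: 0.002
grasp_force: 60.3
```

Contact at TCP z ≈ 0.059, as expected. Checking the pose before letting go.

```bash
python3 lv.py cover_medium "[.532,.211,.028]" "dict(top=[(300,360),(0,60)])"
```

```text
side [183. 242.] [(0.9, [181.0, 237.0], np.int64(2914))]
top [155. 185.] []
pos [0.538  0.2107 0.0219] tilt deg [ 0.8 -0.3]
[-0.1  0.1  0.3 -0.4 -0.5  0.4 -0.1  0.3 -0.2  0.1  0.1  0.  -0.  -0.
 -0.7 -0.1  0.2  0.1]
if level [0.538  0.2098 0.0216] 3.1 3.6
```

Request:
{"op": "apply_moves", "data": {
  "moves": [
    [0,0,0,0,0,0,0.06],
    [0,0,0,0,0,0,0.1],
    [0,0,0,0,0,0,0.13],
    [0,0,0,0,0,0,0.15],
    [0,0,0,0,0,0,0.15]
  ]
}}

```text
time_s: 24.85
tool_pos: [0.5291, 0.1572, 0.0571]
tool_rot: [-135.9, 0.1, -2.0]
force: [-0.1, 0.3, 0.1]
grip_width: 0.012
grasp_force: 0.0
```

Request:
{"op": "apply_moves", "data": {
  "moves": [
    [0,0,-0.04,0,0,0,0.15],
    [0,0,-0.1,0,0,0,0.15],
    [0,0,-0.2,0,0,0,0.15],
    [0,0,-0.35,0,0,0,0.2],
    [0,0,-0.55,0,0,0,0.3],
    [0,0,-0.75,0,0,0,0.45],
    [0,0,-0.95,0,0,0,0.45],
    [0,0,-0.95,0,0,0,0.45]
  ]
}}

```text
time_s: 25.65
tool_pos: [0.5279, 0.0184, 0.1974]
tool_rot: [-136.2, -0.4, -2.5]
force: [0.1, -0.3, -0.1]
grip_width: 0.0372
grasp_force: 0.0
```

```bash
python3 lv.py cover_medium "[.532,.211,.028]"; python3 lv.py cover_large "[.532,.209,.009]"; python3 - <<'E'
from plan import *
o=env.get_obs();p,M=cur();print(o['time_s'],o['qpos'].round(1),p,o['tool_rot'],o['force'],o['grip_width'])
E
```

```text
side [183. 242.] [(0.82, [181.0, 235.0], np.int64(3021))]
top [155. 185.] [(0.93, [152.0, 185.0], np.int64(3793))]
pos [0.5321 0.2134 0.0268] tilt deg [-0.8  0.3]
[ 1.8  0.4  0.3 -0.4 -0.   0.  -0.1  0.8  0.5  0.5 -0.  -0.4 -0.5 -0.6
  0.1  0.   0.2  0.5]
[ 0.3  0.5 -0.2  0.1  0.1 -0.3  0.6  0.  -0.   0.1 -0.1  0.8  0.9  0.5
  0.9  0.5 -0.1  0. ]
if level [0.5324 0.2141 0.0268] 12.0 12.6
side [185. 246.] [(0.92, [201.0, 257.0], np.int64(1380)), (0.56, [254.0, 330.0], np.int64(7379))]
top [158. 186.] [(0.82, [137.0, 304.0], np.int64(5782))]
pos [0.5357 0.2068 0.0037] tilt deg [-0.5 -0.2]
[ 0.2  0.  -0.1 -0.2  0.4 -0.2  0.  -0.1 -0.1  0.6 -0.3  0.2  0.  -0.2
 -0.4  0.   0.2 -0.3]
if level [0.5344 0.208  0.0053] 1.9 2.1
26.05 [ 43.7  15.6 -24.1 102.1 -35.8  81.4 -61.2] [0.52408058 0.02592668 0.192904  ] [-135.81355748    0.15346205   -1.92335925] [-0.51021782  0.17431209  0.01438627] 0.03905245303644685
```

Medium cover: (0.532, 0.214, 0.027), level, about 5 mm off the large one's axis, fingers clear. Now the small cover; back to the wrist viewing pose by the same path.

```bash
python3 - <<'E'
from plan import *
W=rot([172,-13.4,47.3]); step([.46,-.08,.34],W)
V=rot([146,0,77]); step([.504,-.16,.22],V,np.array([.46,-.08,.34]),W)
E
```

```text
shift [-0.304 -0.125 -0.903] turn [-0.5   -0.037 -0.603] mm 192.0 deg 67.0
shift [-0.28   0.352  0.605] turn [-0.254 -0.019 -0.378] mm 151.0 deg 39.0
```

Request:
{"op": "apply_moves", "data": {
  "moves": [
    [-0.05,-0.02,-0.2,-0.03,0,-0.04,0.45],
    [-0.1,-0.04,-0.4,-0.1,-0.01,-0.12,0.45],
    [-0.17,-0.07,-0.6,-0.2,-0.02,-0.24,0.45],
    [-0.24,-0.1,-0.8,-0.3,-0.02,-0.36,0.45],
    [-0.3,-0.12,-0.9,-0.4,-0.03,-0.48,0.45],
    [-0.3,-0.12,-0.9,-0.5,-0.037,-0.6,0.45],
    [-0.3,-0.12,-0.9,-0.5,-0.037,-0.6,0.45],
    [-0.3,-0.12,-0.9,-0.5,-0.037,-0.6,0.45],
    [-0.3,-0.12,-0.9,-0.5,-0.037,-0.6,0.45],
    [-0.3,-0.12,-0.9,-0.5,-0.037,-0.6,0.45]
  ]
}}

```text
time_s: 27.05
tool_pos: [0.4606, -0.0789, 0.3381]
tool_rot: [172.1, -13.4, 47.2]
force: [-0.2, 1.0, 0.4]
grip_width: 0.0393
grasp_force: 0.0
```

Request:
{"op": "apply_moves", "data": {
  "moves": [
    [-0.07,0.09,0.1,-0.06,0,-0.09,0.45],
    [-0.14,0.18,0.2,-0.12,-0.01,-0.18,0.45],
    [-0.21,0.27,0.35,-0.18,-0.015,-0.27,0.45],
    [-0.28,0.35,0.5,-0.254,-0.019,-0.378,0.45],
    [-0.28,0.352,0.6,-0.254,-0.019,-0.378,0.45],
    [-0.28,0.352,0.6,-0.254,-0.019,-0.378,0.45],
    [-0.28,0.352,0.6,-0.254,-0.019,-0.378,0.45]
  ]
}}

```text
time_s: 27.75
tool_pos: [0.5253, -0.1637, 0.1877]
tool_rot: [148.6, -0.5, 76.6]
force: [0.6, -0.4, 1.1]
grip_width: 0.0394
grasp_force: 0.0
```

```bash
python3 w.py wr7.png cover_small; cp cw.pkl cw7.pkl; cp mw_cover_small.npy mw7.npy
```

```text
27.75 [ 46.1 -17.2 -25.5 126.1 -17.4  39.2  16.5] [ 0.5253 -0.1637  0.1877] [148.6  -0.5  76.6]
{'fov_y': 68.04253727462233, 'cx': 253.80694630846875, 'cy': 190.41179730544545, 'k1': -0.022558849291225282, 'position': array([ 0.44861476, -0.07618709,  0.342633  ]), 'orientation': array([-14.07690468, -31.35652207, -13.77560581])}
cover_small 0.72 [188.9, 110.8] 10757
cover_small 0.59 [298.4, 6.5] 673
```

```bash
cat > s.py <<'E'
from f3 import *
n='cover_small'; w1=np.ones(72)
V=[(pickle.load(open(f'cw{i}.pkl','rb')),msup(np.load(f'mw{i}.npy')),w1) for i in (7,)]
cs=viewer.get_calibration('side'); ct=viewer.get_calibration('top')
V+=[(cs,msup(np.load(f'm_side_{n}.npy')),w1),(ct,msup(np.load(f'm_top_{n}.npy')),w1)]
for v in (V[:1],[V[0],V[1]],[V[0],V[2]],V,V[1:]):
    p,r=fit3(n,[*SML,*SMLA],v); M=axis(*p[3:]); Rr,zr=D[n][:2]
    print(np.round(p,4),r,'rim top',np.round(p[:3]+M@[Rr,0,zr],4),'bot',np.round(p[:3]+M@[-Rr,0,zr],4))
E
python3 s.py
```

```text
[ 0.5737 -0.1024  0.0535  0.4668  2.9099] [np.float64(1.53)] rim top [ 0.5609 -0.0994  0.1319] bot [ 0.5048 -0.0861  0.0175]
[ 0.5736 -0.1026  0.057   0.4441  2.9075] [np.float64(1.41), np.float64(0.79)] rim top [ 0.5591 -0.0992  0.1349] bot [ 0.5056 -0.0864  0.0194]
[ 0.5736 -0.1025  0.0543  0.4635  2.9114] [np.float64(1.51), np.float64(0.76)] rim top [ 0.5605 -0.0995  0.1325] bot [ 0.5048 -0.0864  0.018 ]
[ 0.5735 -0.1027  0.057   0.4463  2.9104] [np.float64(1.45), np.float64(0.79), np.float64(0.7)] rim top [ 0.5591 -0.0993  0.135 ] bot [ 0.5054 -0.0867  0.0196]
[ 0.574  -0.1029  0.057   0.4856  2.9155] [np.float64(0.47), np.float64(0.58)] rim top [ 0.5627 -0.1002  0.1355] bot [ 0.5044 -0.0869  0.0223]
```

```bash
cat > sg.py <<'E'
from plan import *
SML=np.array([.5737,-.1026,.0555]); SMLA=(.465,2.911)
Mc=axis(*SMLA); th=np.radians(49.5); tz=np.array([-np.cos(th),0,-np.sin(th)]); tx=np.array([0,1.,0]); T=np.c_[tx,np.cross(tz,tx),tz]
w=np.array([.064-.0029-.0081,0,.047-.0114]); tcp=w+.019*tz
M=Mc@T; tp=SML+Mc@tcp; print('target',tp,R.from_matrix(M).as_euler('xyz',degrees=True))
step(tp-.075*M[:,2],M); step(tp,M); o=env.get_obs(); print(o['tool_pos'],o['qpos'].round(1))
E
python3 sg.py
```

```text
target [ 0.57304454 -0.10244612  0.10132839] [1.57142537e+02 1.27222187e-14 7.67880142e+01]
shift [ 0.35  -0.058  0.095] turn [ 0.104 -0.004 -0.003] mm 73.0 deg 9.0
shift [ 0.347 -0.116  0.465] turn [ 0.104 -0.004 -0.003] mm 118.0 deg 9.0
[ 0.52841419 -0.16393073  0.19214841] [ 45.8 -17.3 -25.3 125.8 -17.4  39.2  16.6]
```

Request:
{"op": "apply_moves", "data": {
  "moves": [
    [0.08,-0.02,0.0,0.03,0,0,0.45],
    [0.2,-0.04,0.02,0.07,0,0,0.45],
    [0.3,-0.05,0.06,0.104,0,0,0.45],
    [0.35,-0.058,0.09,0.104,0,0,0.45],
    [0.35,-0.058,0.09,0.104,0,0,0.45],
    [0.35,-0.058,0.09,0.104,0,0,0.45]
  ]
}}

```text
time_s: 28.45
tool_pos: [0.543, -0.0943, 0.169]
tool_rot: [157.2, -0.4, 76.9]
force: [-0.1, -0.3, -0.2]
grip_width: 0.0392
grasp_force: 0.0
```

```bash
python3 sg.py
```

```text
target [ 0.57304454 -0.10244612  0.10132839] [1.57142537e+02 1.27222187e-14 7.67880142e+01]
shift [-0.005  0.012 -0.003] turn [-0.001 -0.004 -0.001] mm 3.0 deg 0.0
shift [-0.008  0.013  0.372] turn [-0.001 -0.004 -0.001] mm 75.0 deg 0.0
[ 0.54296392 -0.09432052  0.16901169] [ 47.2 -10.6 -37.6 119.5  -7.1  46.4  -0.5]
```

Request:
{"op": "apply_moves", "data": {
  "moves": [
    [-0.008,0.013,0.05,0,0,0,0.45],
    [-0.008,0.013,0.14,0,0,0,0.45],
    [-0.008,0.013,0.23,0,0,0,0.45],
    [-0.008,0.013,0.31,0,0,0,0.45],
    [-0.008,0.013,0.372,0,0,0,0.45],
    [-0.008,0.013,0.372,0,0,0,0.45]
  ]
}}

```text
time_s: 29.05
tool_pos: [0.5703, -0.1031, 0.0969]
tool_rot: [157.6, -0.4, 76.8]
force: [0.8, 0.0, -0.2]
grip_width: 0.0393
grasp_force: 0.0
```

Request:
{"op": "apply_moves", "data": {
  "moves": [
    [0,0,0,0,0,0,0.25],
    [0,0,0,0,0,0,0.12],
    [0,0,0,0,0,0,0.05],
    [0,0,0,0,0,0,0],
    [0,0,0,0,0,0,0],
    [0,0,0,0,0,0,0],
    [0,0,0,0,0,0,0],
    [0,0,0,0,0,0,0]
  ],
  "grip_force": 60
}}

```text
time_s: 29.85
tool_pos: [0.5723, -0.1025, 0.0999]
tool_rot: [157.3, -0.4, 76.9]
force: [0.5, 0.2, 4.6]
grip_width: 0.0035
grasp_force: 59.7
```

Request:
{"op": "apply_moves", "data": {
  "moves": [
    [0,0.01,-0.025,0,0,0,0],
    [0,0.025,-0.065,0,0,0,0],
    [0,0.01,-0.13,0,0,0,0],
    [0,-0.03,-0.22,0,0,0,0],
    [0,-0.08,-0.33,0,0,0,0],
    [0,-0.13,-0.46,0,0,0,0],
    [0,-0.15,-0.6,0,0,0,0],
    [0,-0.15,-0.65,0,0,0,0],
    [0,-0.15,-0.65,0,0,0,0]
  ]
}}

```text
time_s: 30.75
tool_pos: [0.4973, -0.0862, 0.2064]
tool_rot: [157.6, -0.4, 76.8]
force: [-0.8, 0.5, -1.2]
grip_width: 0.0032
grasp_force: 60.2
```

```bash
cat > t.py <<'E'
from plan import *
import sys
# tool->cover transform by grasp geometry, target cover level at pc with grip azimuth psi
def tool(pc,psi,extra=0.):
    Mc=R.from_euler('z',psi,degrees=True).as_matrix()
    th=np.radians(49.5); tz=np.array([-np.cos(th),0,-np.sin(th)]); tx=np.array([0,1.,0]); T=np.c_[tx,np.cross(tz,tx),tz]
    w=np.array([.064-.0029-.0081,0,.047-.0114]); return pc+Mc@(w+.019*tz), Mc@T
if __name__=='__main__':
    o=env.get_obs(); print(o['time_s'],o['qpos'].round(1),o['tool_pos'].round(4),o['tool_rot'].round(1),o['force'].round(1),o['grip_width'],o['grasp_force'])
    W=rot([178,-13.4,42]); step([.46,-.06,.35],W)
    psi=-95; u=np.array([np.cos(np.radians(psi)),np.sin(np.radians(psi)),0])
    tp,TM=tool(np.array([.532,.2137,.15])-.003*u,psi); print(tp,R.from_matrix(TM).as_euler('xyz',degrees=True)); step(tp,TM); 
    step(tp,TM,np.array([.46,-.06,.35]),W)
E
python3 t.py
```

```text
30.75 [ 16.1 -17.3  -9.5 121.8  -0.7  52.9  -6.5] [ 0.4973 -0.0862  0.2064] [157.6  -0.4  76.8] [-0.8  0.5 -1.2] 0.0031769207334938223 60.23608627729118
shift [ 0.089  0.078 -0.744] turn [0.181 0.059 0.426] mm 151.0 deg 40.0
[0.52871767 0.17618282 0.17115229] [-139.5    0.    -5. ]
shift [ 1.312 -0.207  0.114] turn [0.596 0.153 0.981] mm 267.0 deg 100.0
shift [ 0.81  -0.686  1.089] turn [0.4   0.041 0.571] mm 304.0 deg 60.0
```

Request:
{"op": "apply_moves", "data": {
  "moves": [
    [0.0,0.01,-0.08,0.01,0.0,0.02,0],
    [0.02,0.02,-0.2,0.03,0.01,0.07,0],
    [0.04,0.04,-0.35,0.06,0.02,0.15,0],
    [0.06,0.06,-0.5,0.1,0.03,0.23,0],
    [0.08,0.07,-0.62,0.14,0.045,0.32,0],
    [0.089,0.078,-0.7,0.17,0.055,0.4,0],
    [0.089,0.078,-0.744,0.18,0.059,0.426,0],
    [0.089,0.078,-0.744,0.18,0.059,0.426,0]
  ]
}}

```text
time_s: 31.55
tool_pos: [0.4607, -0.0602, 0.3501]
tool_rot: [177.8, -13.5, 42.1]
force: [0.1, -0.5, -2.2]
grip_width: 0.0035
grasp_force: 60.2
```

```bash
python3 t.py
```

```text
31.55 [ 20.1 -13.9  -6.3 101.1 -11.5  83.4 -33.9] [ 0.4607 -0.0602  0.3501] [177.8 -13.5  42.1] [ 0.1 -0.5 -2.2] 0.003478611741681755 60.18831364286598
shift [-0.002 -0.003 -0.   ] turn [ 0.002 -0.001  0.001] mm 1.0 deg 0.0
[0.52871767 0.17618282 0.17115229] [-139.5    0.    -5. ]
shift [ 0.808 -0.69   1.088] turn [0.402 0.04  0.573] mm 304.0 deg 60.0
shift [ 0.81  -0.686  1.089] turn [0.4   0.041 0.571] mm 304.0 deg 60.0
```

Request:
{"op": "apply_moves", "data": {
  "moves": [
    [0.04,-0.03,0.0,0.02,0,0.03,0],
    [0.12,-0.1,0.02,0.06,0,0.09,0],
    [0.24,-0.2,0.08,0.12,0.01,0.17,0],
    [0.36,-0.3,0.18,0.18,0.02,0.26,0],
    [0.48,-0.4,0.32,0.24,0.025,0.35,0],
    [0.6,-0.5,0.48,0.3,0.03,0.43,0],
    [0.7,-0.6,0.64,0.35,0.035,0.5,0],
    [0.78,-0.66,0.78,0.39,0.04,0.55,0],
    [0.808,-0.69,0.85,0.402,0.04,0.573,0],
    [0.808,-0.69,0.85,0.402,0.04,0.573,0],
    [0.808,-0.69,0.85,0.402,0.04,0.573,0]
  ]
}}

```text
time_s: 32.65
tool_pos: [0.5187, 0.1708, 0.2166]
tool_rot: [-139.5, 0.1, -4.9]
force: [0.4, -0.7, -1.8]
grip_width: 0.0035
grasp_force: 60.1
```

```bash
python3 t.py | sed -n '1p;4p'; python3 lv.py cover_small "[.53,.21,.195]"
```

```text
32.65 [ 17.5   4.4 -11.7 109.  -41.8  72.9 -74. ] [0.5187 0.1708 0.2166] [-1.395e+02  1.000e-01 -4.900e+00] [ 0.4 -0.7 -1.8] 0.0035092556486806606 60.113443377194926
shift [0.048 0.124 0.193] turn [0.    0.001 0.001] mm 47.0 deg 0.0
side [175. 192.] [(0.9, [175.0, 192.0], np.int64(2047)), (0.17, [179.0, 155.0], np.int64(719))]
top [134. 177.] [(0.65, [123.0, 184.0], np.int64(1946))]
pos [0.5231 0.205  0.1912] tilt deg [-6.4  1.3]
[ 1.   0.1 -0.   0.7  0.9  0.2  0.7  1.3  0.8  1.  -0.  -0.4  0.1 -0.1
  0.4  1.4  1.4  0.6]
[ 7.1  1.3 -0.6 -1.1 -0.   0.3  0.4  0.3  0.7  1.3  0.5 -0.1 -0.1 -0.1
  0.2  2.3  7.8 15.5]
if level [0.5243 0.2094 0.1898] 79.6 98.9
```

```bash
python3 lv.py cover_small "[.53,.21,.195]" "dict(top=[(290,360),(0,30)])"; python3 lv.py cover_small "[.53,.21,.195]" "dict(top=[(270,360),(0,40)],side=[(290,360)])"|grep pos; python3 - <<'E'
from plan import *
p,M=cur(); print(M.round(3).tolist())
E
```

```text
side [175. 192.] [(0.55, [174.0, 192.0], np.int64(2166))]
top [134. 177.] [(0.67, [123.0, 183.0], np.int64(1972))]
pos [0.5247 0.2039 0.1945] tilt deg [-5.8 -0.1]
[ 0.5  0.3 -0.1  0.2 -0.1 -0.2  0.3  0.5  0.   0.   0.1 -0.4 -0.4 -0.8
  0.3  1.5  0.5  0. ]
[ 7.6  1.8  0.1  0.1 -0.1  0.1 -0.1 -0.2  0.3  1.3  0.6 -0.2  0.5  0.6
  0.7  2.5  7.6 15.5]
if level [0.525  0.2078 0.1929] 9.8 26.9
pos [0.5245 0.2026 0.1932] tilt deg [-6.5  1.3]
[[0.996, -0.067, 0.056], [-0.087, -0.757, 0.648], [-0.001, -0.65, -0.76]]
```

```bash
python3 - <<'E'
from plan import *
import pickle
p=np.array([.4217,-.3324,.1823]);M=rot([144.3,.4,76.6]);w=.0389
c=pickle.load(open('cw4.pkl','rb')); im=cv2.cvtColor(cv2.imread('pics/wr4.png'),cv2.COLOR_BGR2GRAY)
print(proj(c,p))
for x in (.009,.005,0,-.005):
  for z in (0,-.008,-.016,-.024):
    for s in (1,-1):
        q=np.array([p+M@[x,s*(w/2+t*1e-3),z] for t in range(-4,24,2)]); uv=proj(c,q).round().astype(int)
        print(x,z,s,uv[0],[int(im[v,u]) for u,v in uv])
print('rows 205-240, cols 150-330 step'); 
for r in range(206,246,4): print(r,''.join('#' if im[r,k]<70 else '.' for k in range(140,340,2)))
E
```

```text
[[255.11380071 220.50513879]]
0.009 0 1 [278 208] [214, 213, 210, 214, 212, 211, 214, 213, 215, 212, 209, 210, 212, 213]
0.009 0 -1 [232 208] [214, 216, 211, 211, 208, 212, 210, 214, 211, 206, 209, 210, 211, 207]
0.009 -0.008 1 [279 212] [210, 210, 214, 213, 211, 212, 215, 216, 216, 215, 214, 210, 209, 213]
0.009 -0.008 -1 [231 212] [214, 207, 208, 216, 215, 210, 215, 213, 214, 215, 206, 207, 204, 205]
0.009 -0.016 1 [280 216] [213, 215, 208, 204, 203, 62, 99, 211, 209, 214, 212, 213, 210, 207]
0.009 -0.016 -1 [230 216] [212, 213, 212, 204, 203, 191, 66, 112, 214, 208, 207, 211, 209, 213]
0.009 -0.024 1 [282 221] [208, 198, 37, 24, 23, 18, 48, 207, 212, 212, 212, 215, 210, 200]
0.009 -0.024 -1 [229 221] [216, 213, 182, 25, 27, 27, 21, 68, 205, 210, 210, 207, 206, 209]
0.005 0 1 [278 214] [215, 209, 210, 213, 214, 209, 214, 216, 216, 213, 214, 211, 212, 209]
0.005 0 -1 [232 214] [210, 209, 208, 213, 215, 211, 214, 193, 192, 216, 214, 209, 208, 203]
0.005 -0.008 1 [279 218] [214, 210, 206, 99, 98, 69, 12, 75, 206, 212, 213, 209, 211, 209]
0.005 -0.008 -1 [231 218] [213, 215, 214, 181, 
[... 2164 characters left out ...]
....###.........................................###..............#####
222 ####################.............########.................................########.............#####
226 ####################............#########.................................#########............#####
230 ################...............##########.................................##########..........####.#
234 ###############..............############.................................############........####..
238 ##############.............##############.................................##############......#####.
242 ##############....#################################################################################.
```

Fingertips measure about 10 mm thick, which leaves roughly 4–6 mm of clearance inside the medium cover. I lower with a 5 mm bias away from the fingers and most of the tilt corrected.

Request:
{"op": "apply_moves", "data": {
  "moves": [
    [0.034,-0.05,0.05,0.02,0,0,0],
    [0.034,0.0,0.11,0.04,0,0,0],
    [0.034,0.07,0.19,0.052,0,0,0],
    [0.034,0.14,0.27,0.052,0,0,0],
    [0.034,0.21,0.35,0.052,0,0,0],
    [0.034,0.27,0.425,0.052,0,0,0],
    [0.034,0.325,0.488,0.052,0,0,0],
    [0.034,0.365,0.535,0.052,0,0,0],
    [0.034,0.385,0.558,0.052,0,0,0],
    [0.034,0.385,0.558,0.052,0,0,0]
  ]
}}

```text
time_s: 34.25
tool_pos: [0.527, 0.1843, 0.0815]
tool_rot: [-135.0, 0.1, -5.0]
force: [0.6, -0.2, -2.0]
grip_width: 0.0033
grasp_force: 60.1
```

```bash
python3 lv.py cover_small "[.5326,.2187,.062]" "dict(top=[(290,360),(0,30)])"; python3 - <<'E'
from plan import *
o=env.get_obs();p,M=cur(); print(o['time_s'],p,o['tool_rot'],o['force'],M.round(3).tolist())
E
```

```text
side [179. 234.] [(0.74, [174.0, 233.0], np.int64(1768)), (0.61, [139.0, 199.0], np.int64(1358))]
top [148. 183.] [(0.77, [142.0, 185.0], np.int64(1662))]
pos [0.5322 0.2218 0.0576] tilt deg [1.3 1.3]
[ 0.9  0.2  0.4 -0.3 -0.3 -0.2 -0.3  0.6  0.7  0.9  0.1 -0.  -0.7 -0.3
 -0.1  0.5  0.2 -0.1]
[10.   3.8  0.6 -0.2 -0.2  0.1  0.3  0.2 -0.2 -0.2 -0.   0.2 -0.   0.3
  0.7  1.7  5.  11. ]
if level [0.5332 0.2208 0.0577] 8.0 10.3
34.45 [0.52794927 0.18421816 0.08303884] [-1.34980201e+02 -2.22494456e-02 -5.00623603e+00] [ 0.31020256 -0.06295414 -2.37099134] [[0.996, -0.061, 0.062], [-0.087, -0.704, 0.705], [0.0, -0.707, -0.707]]
```

Request:
{"op": "apply_moves", "data": {
  "moves": [
    [0,0.01,0.003,0,0,0,0],
    [0,0.018,0.007,0,0,0,0],
    [0,0.025,0.012,0,0,0,0],
    [0,0.032,0.018,0,0,0,0],
    [0,0.032,0.018,0,0,0,0]
  ]
}}

```text
time_s: 34.95
tool_pos: [0.5269, 0.1822, 0.0748]
tool_rot: [-135.0, 0.1, -5.0]
force: [-0.6, -1.0, -1.8]
grip_width: 0.0034
grasp_force: 60.1
```

Request:
{"op": "apply_moves", "data": {
  "moves": [
    [0,0.0035,0.0035,0,0,0,0],
    [0,0.007,0.007,0,0,0,0],
    [0,0.007,0.007,0,0,0,0]
  ]
}}

```text
time_s: 35.25
tool_pos: [0.527, 0.1823, 0.073]
tool_rot: [-135.0, 0.1, -5.0]
force: [-0.7, -1.0, -2.3]
grip_width: 0.003
grasp_force: 60.1
```

Request:
{"op": "apply_moves", "data": {
  "moves": [
    [0,0.0035,0.0035,0,0,0,0],
    [0,0.0035,0.0035,0,0,0,0]
  ]
}}

```text
time_s: 35.45
tool_pos: [0.527, 0.1823, 0.072]
tool_rot: [-135.0, 0.1, -5.0]
force: [0.4, -0.1, -2.7]
grip_width: 0.0034
grasp_force: 60.1
```

Request:
{"op": "apply_moves", "data": {
  "moves": [
    [0,0.0035,0.0035,0,0,0,0],
    [0,0.007,0.007,0,0,0,0],
    [0,0.007,0.007,0,0,0,0]
  ]
}}

```text
time_s: 35.75
tool_pos: [0.5269, 0.1822, 0.07]
tool_rot: [-135.0, 0.1, -5.0]
force: [-1.1, 0.6, -2.1]
grip_width: 0.0034
grasp_force: 60.1
```

Request:
{"op": "apply_moves", "data": {
  "moves": [
    [0,0.0035,0.0035,0,0,0,0],
    [0,0.0035,0.0035,0,0,0,0]
  ]
}}

```text
time_s: 35.95
tool_pos: [0.527, 0.1823, 0.069]
tool_rot: [-135.0, 0.1, -5.0]
force: [0.3, -0.7, -2.7]
grip_width: 0.0036
grasp_force: 60.1
```

Request:
{"op": "apply_moves", "data": {
  "moves": [
    [0,0.0035,0.0035,0,0,0,0],
    [0,0.0035,0.0035,0,0,0,0]
  ]
}}

```text
time_s: 36.15
tool_pos: [0.5272, 0.1823, 0.0682]
tool_rot: [-135.0, 0.1, -5.0]
force: [-0.6, 0.5, -2.5]
grip_width: 0.0034
grasp_force: 60.1
```

Request:
{"op": "apply_moves", "data": {
  "moves": [
    [0,0.0035,0.0035,0,0,0,0],
    [0,0.0035,0.0035,0,0,0,0]
  ]
}}

```text
time_s: 36.35
tool_pos: [0.5273, 0.1821, 0.0677]
tool_rot: [-134.9, 0.1, -5.0]
force: [-1.7, -2.1, 2.2]
grip_width: 0.0034
grasp_force: 60.2
```

Request:
{"op": "apply_moves", "data": {
  "moves": [
    [0,0.0035,0.0035,0,0,0,0],
    [0,0.0035,0.0035,0,0,0,0]
  ]
}}

```text
time_s: 36.55
tool_pos: [0.5276, 0.1819, 0.0673]
tool_rot: [-134.9, 0.0, -5.0]
force: [-3.0, -4.2, 6.7]
grip_width: 0.0032
grasp_force: 60.4
```

Request:
{"op": "apply_moves", "data": {
  "moves": [
    [0,0.0025,0.0025,0,0,0,0],
    [0,0.0025,0.0025,0,0,0,0]
  ]
}}

```text
time_s: 36.75
tool_pos: [0.5277, 0.1817, 0.067]
tool_rot: [-134.9, 0.0, -5.0]
force: [-4.2, -7.8, 9.8]
grip_width: 0.0037
grasp_force: 60.5
```

Request:
{"op": "apply_moves", "data": {
  "moves": [
    [0,-0.003,-0.003,0,0,0,0],
    [0,-0.003,-0.003,0,0,0,0]
  ]
}}

```text
time_s: 36.95
tool_pos: [0.5275, 0.1819, 0.0673]
tool_rot: [-134.9, 0.0, -5.0]
force: [-2.1, -4.6, 6.3]
grip_width: 0.0034
grasp_force: 60.4
```

```bash
python3 lv.py cover_small "[.5326,.2187,.047]" "dict(top=[(290,360),(0,30)])"; python3 lv.py cover_medium "[.5322,.2137,.027]" "dict(top=[(290,360),(0,30)])"|grep -v '\[ *-*[0-9.]* *-*[0-9.]* *-*[0-9.]* *-*[0-9.]* *-'
```

```text
side [179. 238.] [(0.57, [180.0, 238.0], np.int64(1720))]
top [150. 184.] [(0.97, [143.0, 186.0], np.int64(1732))]
pos [0.531  0.2196 0.0476] tilt deg [2.5 0.7]
[ 1.8  1.3  0.3 -0.2 -0.2  0.9  0.2 -0.3 -0.3  0.7 -0.1 -0.1 -0.  -0.5
 -0.5  0.2  2.2  1.4]
[ 7.3  1.7 -1.2 -1.9 -1.2 -0.2  0.5  0.4  0.3  0.1 -0.5  0.4  0.9  0.4
 -0.1 -0.6  1.9  7.4]
if level [0.5314 0.218  0.0475] 22.8 25.8
side [182. 243.] [(0.57, [184.0, 254.0], np.int64(1069))]
top [154. 185.] [(0.65, [163.0, 207.0], np.int64(928))]
pos [0.5383 0.2165 0.0148] tilt deg [4.  2.1]
  4.8 -0.4 -2.  -1.8]
[12.3 20.2 29.9 40.1 28.2 16.8  7.4  1.1 -1.6 -1.6 -0.6  1.1  2.   2.1
  3.1  3.4  3.5  6.3]
if level [0.5404 0.2122 0.0166] 273.6 279.8
```

Request:
{"op": "apply_moves", "data": {
  "moves": [
    [0,-0.001,-0.001,-0.009,0,0,0],
    [0,-0.002,-0.002,-0.017,0,0,0],
    [0,-0.002,-0.002,-0.017,0,0,0]
  ]
}}

```text
time_s: 37.65
tool_pos: [0.5275, 0.1825, 0.0677]
tool_rot: [-136.4, -0.0, -5.0]
force: [-1.3, -3.5, 5.0]
grip_width: 0.0031
grasp_force: 60.4
```

Request:
{"op": "apply_moves", "data": {
  "moves": [
    [0,0,0,0,0,0,0.05],
    [0,0,0,0,0,0,0.08],
    [0,0,0,0,0,0,0.1],
    [0,0,0,0,0,0,0.12],
    [0,0,0,0,0,0,0.12]
  ],
  "grip_force": 10
}}

```text
time_s: 38.15
tool_pos: [0.5268, 0.1824, 0.0665]
tool_rot: [-136.4, 0.1, -5.0]
force: [-0.6, -0.2, 0.1]
grip_width: 0.01
grasp_force: 0.0
```

Released without residual force. Backing out along the tool axis, then checking all three.

Request:
{"op": "apply_moves", "data": {
  "moves": [
    [0,0,-0.03,0,0,0,0.12],
    [0,0,-0.08,0,0,0,0.12],
    [0,0,-0.16,0,0,0,0.12],
    [0,0,-0.28,0,0,0,0.12],
    [0,0,-0.45,0,0,0,0.15],
    [0,0,-0.65,0,0,0,0.2],
    [0,0,-0.85,0,0,0,0.3],
    [0,0,-0.95,0,0,0,0.3],
    [0,0,-0.95,0,0,0,0.3]
  ]
}}

```text
time_s: 39.05
tool_pos: [0.5177, 0.0481, 0.2072]
tool_rot: [-136.6, -0.2, -5.3]
force: [0.3, 0.2, 0.2]
grip_width: 0.0253
grasp_force: 0.0
```

```bash
for i in 1 2; do python3 lv.py cover_small "[.5326,.2187,.047]"; done; python3 lv.py cover_medium "[.5322,.2137,.027]"; python3 lv.py cover_large "[.532,.209,.009]"; python3 -c "
from cell import env;o=env.get_obs();print(o['time_s'],o['tool_pos'],o['force'])"
```

```text
side [179. 238.] [(0.65, [178.0, 236.0], np.int64(1825))]
top [150. 184.] [(0.6, [146.0, 186.0], np.int64(2394))]
pos [0.5317 0.22   0.0456] tilt deg [1.3 0.9]
[ 1.1  0.5  0.5  0.1 -0.3 -0.3  0.1  0.6  0.2  0.1  0.  -0.3 -0.3 -0.1
 -0.2 -0.1  0.3  0.3]
[ 0.8  0.1 -0.  -0.4 -0.6 -0.2  0.3  0.3  0.1 -0.8 -0.3  0.2  1.   0.6
  0.8 -0.2 -0.2 -1. ]
if level [0.5324 0.2191 0.0454] 11.2 12.9
side [179. 238.] [(0.67, [178.0, 236.0], np.int64(1941))]
top [150. 184.] [(0.68, [148.0, 186.0], np.int64(2373))]
pos [0.5336 0.2178 0.0465] tilt deg [-1.7 -2.3]
[ 1.3  0.5  0.4 -0.6  0.3  0.6 -0.3 -0.3 -0.2  0.  -0.2 -0.3  0.  -0.5
 -0.5 -0.   0.2  0.2]
[ 0.3 -0.8 -0.6 -0.1 -0.  -0.1  0.   0.1 -0.2 -0.1 -0.2  0.8  1.   0.6
  0.9 -0.1 -0.2 -0.2]
if level [0.5318 0.2191 0.0462] 10.5 15.5
side [182. 243.] [(0.87, [198.0, 251.0], np.int64(1078))]
top [154. 185.] [(0.65, [172.0, 195.0], np.int64(1553))]
pos [0.5304 0.2137 0.0275] tilt deg [-0.2  1.6]
[ 2.   0.7  0.   0.1 -0.3 -0.3  0.2  0.1  0.2  0.3  0.3 -0.1 -0.  -1.1
 -0.5  0.2  0.8  1.1]
[ 0.4 -0.4 -0.1  0.1  0.1 -0.1 -0.5  0.1 -0.1  0.3 -0.2 -0.3  0.4  0.2
  0.8 -0.2 -0.6 -0.2]
if level [0.5319 0.2139 0.0275] 11.6 13.8
side [185. 246.] [(0.65, [194.0, 263.0], np.int64(1570)), (0.55, [257.0, 332.0], np.int64(7487))]
top [158. 186.] [(0.65, [138.0, 302.0], np.int64(5776)), (0.57, [184.0, 193.0], np.int64(2010))]
pos [0.5309 0.2096 0.0112] tilt deg [-1.1 -0.4]
[ 0.4  0.2 -0.   0.  -0.7  0.3 -0.2  0.4  0.   0.2 -0.4 -0.5  0.4 -0.2
  0.   0.  -0.3 -0.3]
if level [0.5282 0.2119 0.0145] 2.6 3.8
39.85 [0.51582216 0.05182622 0.20457283] [-0.38159234 -0.25004854  0.53320442]
```

Small (0.532, 0.219, 0.046), medium (0.532, 0.214, 0.027) and large (0.531, 0.210, 0.010) are level, with 5 mm and 4 mm offsets and correct heights. Large is about 14 mm from the tray's centre, and the arm is clear. Handing in.

```bash
python3 -c "
from cell import env;print(env.sign_off())"
```

```text
the job is handed in; nothing more can be done
None
```

The job is handed in (no verdict came back): by camera fits all three covers are nested knob down and level on the tray, each about 5 mm off the axis of the one below; the large one got nudged about 6 mm on the way, leaving it about 14 mm from the tray's centre.

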